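# Load the lamp test block and switch on the test

### The job

Lock every bayonet lamp (flat LED board on a round base with two side lugs) that stands on the bench into a socket of the test block, one to a socket: lugs through the notches, push down, a quarter turn clockwise, let go so that it springs up locked. Put every wedge-base lamp (blade upward, no lugs) that is on the bench in the blue tray, beside those already there. Once all the bayonet lamps are locked, and not before, turn the test switch clockwise until it clicks over to on; leave everything else where it is.

Things in the scene. Friction and masses are not known exactly. Their poses are not given: they have to be found in the camera images.
- lamp0: bayonet LED lamp, 72 high, upright, 0.1 kg; absent in some starts. Origin: centre of the underside, z up. Steel lug bar along its y, 50 x 8, z 0-5, both ends stick out of the round black base (dia 34, z 0-22); collar dia 42, z 22-32; flat white LED board to grip, 20 thick along x, 32 wide along y, z 32-72. Same after a half turn
- lamp1: bayonet LED lamp, 72 high, upright, 0.1 kg; absent in some starts. Origin: centre of the underside, z up. Steel lug bar along its y, 50 x 8, z 0-5, both ends stick out of the round black base (dia 34, z 0-22); collar dia 42, z 22-32; flat white LED board to grip, 20 thick along x, 32 wide along y, z 32-72. Same after a half turn
- lamp2: bayonet LED lamp, 72 high, upright, 0.1 kg; absent in some starts. Origin: centre of the underside, z up. Steel lug bar along its y, 50 x 8, z 0-5, both ends stick out of the round black base (dia 34, z 0-22); collar dia 42, z 22-32; flat white LED board to grip, 20 thick along x, 32 wide along y, z 32-72. Same after a half turn
- lamp3: bayonet LED lamp, 72 high, upright, 0.1 kg; absent in some starts. Origin: centre of the underside, z up. Steel lug bar along its y, 50 x 8, z 0-5, both ends stick out of the round black base (dia 34, z 0-22); collar dia 42, z 22-32; flat white LED board to grip, 20 thick along x, 32 wide along y, z 32-72. Same after a half turn
- wedge0: wedge-base LED lamp, 62 high, 0.05 kg, standing on its LED end, blade up; absent in some starts. Origin: centre of the underside, z up. White drum dia 32, z 0-28; black collar dia 35, z 28-38; black blade to grip, 9 thick along x, 26 wide along y, z 38-62. No lugs: fits no socket
- wedge1: wedge-base LED lamp, 62 high, 0.05 kg, standing on its LED end, blade up; absent in some starts. Origin: centre of the underside, z up. White drum dia 32, z 0-28; black collar dia 35, z 28-38; black blade to grip, 9 thick along x, 26 wide along y, z 38-62. No lugs: fits no socket
- socket0 (a point): bayonet socket: point on its axis in the block's top face, 24 above the bench; axes as the block's. Hole 37 across with lug notches at +y and -y (11 wide, reaching 27 from the axis): lamps enter with the lug bar along y, play about 1.5 mm. A spring plunger meets the lamp's underside 10 below this point, pushing up 3 N, rising to 8 N at the bottom, 20.5 below
- socket1 (a point): bayonet socket: point on its axis in the block's top face, 24 above the bench; axes as the block's. Hole 37 across with lug notches at +y and -y (11 wide, reaching 27 from the axis): lamps enter with the lug bar along y, play about 1.5 mm. Press the underside to 15.5-20 below this point (best 17.5), then turn clockwise seen from above; a stop ends it at about 95 deg
- socket2 (a point): bayonet socket: point on its axis in the block's top face, 24 above the bench; axes as the block's. Hole 37 across with lug notches at +y and -y (11 wide, reaching 27 from the axis): lamps enter with the lug bar along y, play about 1.5 mm. Let go after the quarter turn (within 5 deg): the spring lifts the lamp into a pocket, locked: underside 12 below this point, lug bar along x
- socket3 (a point): bayonet socket: point on its axis in the block's top face, 24 above the bench; axes as the block's. Hole 37 across with lug notches at +y and -y (11 wide, reaching 27 from the axis): lamps enter with the lug bar along y, play about 1.5 mm. Locked lamps come out by pressing, turning back and lifting
- block: test block, fixed: aluminium, 84 (x) x 356 (y) x 24 high, four sockets 86 apart along its y. Origin: centre of the underside, z up
- tray: blue stock tray, fixed: 180 (x) x 200 (y) over its walls, 4 thick; rim 50 high with a 10 lip, floor top 4 high. Origin: centre of the underside, z up. Four wedge lamps already stand fixed along its +x side (centres at x = 55, tops 66 high); the -x half is free
- tray_free (a point): middle of the tray's free part, on its floor; axes as the tray's. Free 50 to the -x side, 70 to the +x side and 95 to either side in y
- switch (a joint): test switch on a fixed grey box 100 x 100 x 40: 0 off, grows clockwise seen from above, stop at 1.4 (on). Over-centre detent: a spring (0.1-0.2 N m) drives it back to 0 from below 0.8; past 0.8 it clicks over, runs on to 1.4 and stays
- switch_grip (a point): point on the switch's axis, 68 above the bench; its x lies along the bar grip (44 long, 12 thick, from 47 to 73 above the bench, on a disc of diameter 50 whose top is 47 above the bench) and turns with it
- shell0: bystander: loose black lamp shell, cup-shaped, diameter 36, 28 high, origin at the centre of its underside
- shell1: bystander: loose black lamp shell, cup-shaped, diameter 36, 28 high, origin at the centre of its underside
- driver: bystander: screwdriver lying on the bench, about 180 long, origin near its middle
- reel: bystander: wire reel, diameter 64, 36 high, origin at the centre of its underside
- cleaner: bystander: white bottle, diameter 54, 140 high, origin at the centre of its underside

How it is judged:
On the way, in this order (a step that is already met when the one before it is completed fails the run):
1. every bayonet lamp present is locked in a socket (((horizontal distance between lamp0 and socket0 below 0.006 m and z of lamp0 in the frame of socket0 between -0.0145 and -0.008 m and angle between the y axis of lamp0 and the x axis of socket0, either way round below 0.14 rad) or (horizontal distance between lamp0 and socket1 below 0.006 m and z of lamp0 in the frame of socket1 between -0.0145 and -0.008 m and angle between the y axis of lamp0 and the x axis of socket1, either way round below 0.14 rad) or (horizontal distance between lamp0 and socket2 below 0.006 m and z of lamp0 in the frame of socket2 between -0.0145 and -0.008 m and angle between the y axis of lamp0 and the x axis of socket2, either way round below 0.14 rad) or (horizontal distance between lamp0 and socket3 below 0.006 m and z of lamp0 in the frame of socket3 between -0.0145 and -0.008 m and angle between the y axis of lamp0 and the x axis of socket3, either way round below 0.14 rad)) and ((horizontal distance between lamp1 and socket0 below 0.006 m and z of lamp1 in the frame of socket0 between -0.0145 and -0.008 m and angle between the y axis of lamp1 and the x axis of socket0, either way round below 0.14 rad) or (horizontal distance between lamp1 and socket1 below 0.006 m and z of lamp1 in the frame of socket1 between -0.0145 and -0.008 m and angle between the y axis of lamp1 and the x axis of socket1, either way round below 0.14 rad) or (horizontal distance between lamp1 and socket2 below 0.006 m and z of lamp1 in the frame of socket2 between -0.0145 and -0.008 m and angle between the y axis of lamp1 and the x axis of socket2, either way round below 0.14 rad) or (horizontal distance between lamp1 and socket3 below 0.006 m and z of lamp1 in the frame of socket3 between -0.0145 and -0.008 m and angle between the y axis of lamp1 and the x axis of socket3, either way round below 0.14 rad)) and ((horizontal distance between lamp2 and socket0 below 0.006 m and z of lamp2 in the frame of socket0 between -0.0145 and -0.008 m and angle between the y axis of lamp2 and the x axis of socket0, either way round below 0.14 rad) or (horizontal distance between lamp2 and socket1 below 0.006 m and z of lamp2 in the frame of socket1 between -0.0145 and -0.008 m and angle between the y axis of lamp2 and the x axis of socket1, either way round below 0.14 rad) or (horizontal distance between lamp2 and socket2 below 0.006 m and z of lamp2 in the frame of socket2 between -0.0145 and -0.008 m and angle between the y axis of lamp2 and the x axis of socket2, either way round below 0.14 rad) or (horizontal distance between lamp2 and socket3 below 0.006 m and z of lamp2 in the frame of socket3 between -0.0145 and -0.008 m and angle between the y axis of lamp2 and the x axis of socket3, either way round below 0.14 rad)) and ((horizontal distance between lamp3 and socket0 below 0.006 m and z of lamp3 in the frame of socket0 between -0.0145 and -0.008 m and angle between the y axis of lamp3 and the x axis of socket0, either way round below 0.14 rad) or (horizontal distance between lamp3 and socket1 below 0.006 m and z of lamp3 in the frame of socket1 between -0.0145 and -0.008 m and angle between the y axis of lamp3 and the x axis of socket1, either way round below 0.14 rad) or (horizontal distance between lamp3 and socket2 below 0.006 m and z of lamp3 in the frame of socket2 between -0.0145 and -0.008 m and angle between the y axis of lamp3 and the x axis of socket2, either way round below 0.14 rad) or (horizontal distance between lamp3 and socket3 below 0.006 m and z of lamp3 in the frame of socket3 between -0.0145 and -0.008 m and angle between the y axis of lamp3 and the x axis of socket3, either way round below 0.14 rad))), for 0.2 s.
2. then the test switch is turned past its click, to on (value of joint switch above 1.2 rad), for 0.2 s.
At the end, for the whole second after the job is handed in: Every bayonet lamp present is locked in a socket: within 6 mm of its axis, underside 8 to 14.5 mm below the top face, lug bar within 8 degrees of the block's x; every wedge lamp present lies or stands inside the tray; the switch is on (above 1.2 rad) (all of step 1 and x of wedge0 in the frame of tray between -0.088 and 0.088 m and y of wedge0 in the frame of tray between -0.098 and 0.098 m and z of wedge0 in the frame of tray between -0.005 and 0.045 m and x of wedge1 in the frame of tray between -0.088 and 0.088 m and y of wedge1 in the frame of tray between -0.098 and 0.098 m and z of wedge1 in the frame of tray between -0.005 and 0.045 m and value of joint switch above 1.2 rad); the robot touches nothing.
It fails at once if the first shell is shifted more than 4 cm (distance of shell0 from where it was at the start of the episode above 0.04 m).
It fails at once if the second shell is shifted more than 4 cm (distance of shell1 from where it was at the start of the episode above 0.04 m).
It fails at once if the screwdriver is shifted more than 4 cm (distance of driver from where it was at the start of the episode above 0.04 m).
It fails at once if the wire reel is shifted more than 4 cm (distance of reel from where it was at the start of the episode above 0.04 m).
It fails at once if the bottle is shifted more than 4 cm (distance of cleaner from where it was at the start of the episode above 0.04 m).
Of lamp0, lamp1, lamp2, lamp3 only 3 to 4 are there at a start; the rules pass over those that are not, and their reading is None.
Of wedge0, wedge1 only 1 to 2 are there at a start; the rules pass over those that are not, and their reading is None.
At some moment in a run one of lamp0, lamp1, lamp2, lamp3, wedge0, wedge1 may be knocked a few centimetres aside while the robot is not near it.
Once in a run the grip may slacken for a moment while it holds something.
It also fails if it takes over 208 s, if anything falls off the work surface, if the arm or the gripper's body presses on something with over 40 N, if the wrist force passes 120 N, or if a joint passes its speed limit or range.

### The arm

A 6-joint arm with a two-finger parallel gripper is mounted at the origin on the work surface. World frame = base frame: x ahead of the robot, y to its left, z up, the work surface at z = 0. Lengths are in m, angles in rad, forces in N, time in s.
With the tool pointing down it reaches from about 0.375 to 0.925 m from the base axis. Payload 5.7 kg.
Tool frame: the origin (TCP) lies midway between the tips of the shut fingers; the grasp point (between the pads) lies 19 mm behind it; z points along the fingers, y is the line along which they close (so a half turn about z gives the same grasp; the last joint's range is limited). The gripper opens to 85 mm and grips with 20 to 120 N. Pads are 22 mm wide; open, the fingers measure 114 mm over their backs; the gripper's body (76 mm by 85 mm) begins 54 mm behind the grasp point. The pads swing forward as they close: fully open they stand 13 mm farther back than shut.
Start: joints at [-1.273, 0.359, 1.51, -0, 1.272, -0.115], TCP at [0.241, -0.55, 0.231] pointing down, gripper open.
Joint ranges: [-2.97, 2.97], [-1.01, 2.36], [0.21, 2.38], [-0.96, 4.11], [0.2, 2.71], [-2.98, 2.98]. Speed limits (rad/s): [2.39, 2.39, 3.14, 3.14, 3.14, 3.14].

### API

Orientations are given as a unit quaternion [x, y, z, w].
In Python, from station import status, vision, order gives the robot as it stands. The module is installed in compiled form; this text tells all that it offers.
- The arm moves only by the tool carry_out, never from a script. Its argument "series" is a list of rows, each an object of numbers: "dx", "dy", "dz": the shift along the world's x, y, z in mm; "rx", "ry", "rz": the turn, a rotation vector about the world's x, y, z in rad; "fingers": the opening, from -1 (shut) to 1 (fully open). A call has exactly 10 rows; each row is the pose to reach, as a shift and turn from the pose commanded when the call began; what a row does not reach only later rows make up. A row lasts 1/12 s, in which the tool goes at most 41.7 mm and 7.16 degrees, less where a joint would pass 70% of its speed; a pose out of reach is approached as far as the arm can. A call with a gripper value outside its range is refused whole. The fingers move at their own pace and stop on an object; the grip force is fixed at half the most. Time passes only in rows, so rows that repeat a pose let the fingers close, or fill a call up. It gives the time, the measured TCP pose, the force, the opening and the grip force at its end, in the units of the state.
- status.observe(): the state, without advancing time (a new reading comes with each control period).
- vision.read_camera(name): name is "scene" or "top"; returns (picture, depth): 420x560x3 uint8, blue, green, red; 420x560 float32, m along the optical axis (not along the pixel's ray), 0 where there is no reading.
- vision.get_calibration(name): a dict with "fx", "fy", "cx", "cy" (pixels), "distortion" ([k1, k2, p1, p2, k3] as OpenCV has them; the pictures are not rectified), "xyz" and "attitude" of the camera in the world. Camera axes: x right, y down, z forward; pixel columns grow to the right and rows downward; lengths in m; the calibration is good to about 2 mm. A picture is of the moment at which its call begins. get_calibration takes no time and is no camera call.
- order.close_job(): hands the job in; it is judged then, once.
The state is a dict: "time_s": time; "joints": joint angles; "dq": joint speeds; "tau": joint torques, N m; "position": TCP position; "tcp_rot": TCP orientation; "contact_force": force on the tool from outside, world axes, zero at the start; "moment": the same for the moment, N m; "grip_width": opening from 0.0 (shut) to 1.0 (fully open); "finger_force": force on a finger pad.
Only numpy, scipy, OpenCV 4.12 (cv2) and the standard library are available. Lean on these libraries where they do the work, as an engineer would, in place of code of your own. Each camera call takes 0.05 s, during which the arm holds its last target. There are 200 camera calls.

## Working session

There is one attempt and no reset: what is moved stays moved. The work goes in short steps, Python scripts to look and compute and a tool call to move; the robot and the scene stay as the last step left them, time stands still between calls to the robot, and variables do not carry over. Pictures are saved under pics/ and viewed, at most 14 in all, crops included, and the job is handed in when it is done.

Besides the shell and the picture viewer there is one more tool, called after "Emit:" by a JSON object that holds its "op" and its "data". carry_out: Moves the arm, as the interface text tells. Its arguments: {"type":"object","properties":{"series":{"type":"array","items":{"type":"object","properties":{"dx":{"type":"number"},"dy":{"type":"number"},"dz":{"type":"number"},"rx":{"type":"number"},"ry":{"type":"number"},"rz":{"type":"number"},"fingers":{"type":"number"}}}}},"required":["series"]}

```bash
mkdir -p pics; cat > h.py <<'E'
import numpy as np, cv2
from scipy.spatial.transform import Rotation as R
from station import status, vision, order
def cam(n):
    c=vision.get_calibration(n)
    K=np.array([[c["fx"],0,c["cx"]],[0,c["fy"],c["cy"]],[0,0,1.]])
    return K,np.array(c["distortion"],float),np.array(c["xyz"]),R.from_quat(c["attitude"]).as_matrix()
def ray(n,uv):
    K,d,t,M=cam(n)
    p=cv2.undistortPoints(np.array(uv,float).reshape(-1,1,2),K,d).reshape(-1,2)
    return t,np.c_[p,np.ones(len(p))]@M.T
def plane(n,uv,z):
    t,r=ray(n,uv); return t+r*((z-t[2])/r[:,2])[:,None]
def cloud(n,depth):
    v,u=np.mgrid[:420,:560]
    t,r=ray(n,np.c_[u.ravel(),v.ravel()])
    return (t+r*depth.reshape(-1,1)).reshape(420,560,3)
E
python3 - <<'E'
from h import *
for n in("top","scene"):
    p,d=vision.read_camera(n); cv2.imwrite(f"pics/{n}0.png",p); np.savez(f"{n}0.npz",p=p,d=d)
    K,di,t,M=cam(n); print(n,K[0,0],t,M[:,2],di, (d>0).mean())
s=status.observe(); print(s)
E
```

```text
top 453.888559289464 [ 0.39749792 -0.00830529  1.16860459] [ 0.14871401 -0.00559013 -0.98886445] [-0.06409947  0.          0.          0.          0.        ] 0.9958886054421768
scene 404.2974808282498 [ 1.20545183 -0.07216928  0.65682742] [-0.73450432  0.0802227  -0.67384547] [0.0369363 0.        0.        0.        0.       ] 0.9959736394557823
{'time_s': 0.1, 'joints': array([-1.27308110e+00,  3.59433287e-01,  1.51132894e+00, -1.31606195e-06,
        1.27251261e+00, -1.15081361e-01]), 'dq': array([ 0.00091386, -0.00230836, -0.00382286, -0.00112066, -0.001334  ,
       -0.00114564]), 'tau': array([ 8.86208636e-04, -5.28652918e+01, -2.79349065e+01, -1.83980619e-04,
        4.91327868e-03, -3.16662306e-05]), 'position': array([ 0.24052368, -0.54900498,  0.23053566]), 'tcp_rot': array([ 9.78774994e-01,  2.04936095e-01, -7.73257294e-05, -8.37533479e-04]), 'contact_force': array([ 0.62714296, -0.11735813, -0.21795354]), 'moment': array([ 0.00834169,  0.00529946, -0.00395871]), 'finger_force': 0.0, 'grip_width': 1.0024911812515052}
```

View pics/top0.png

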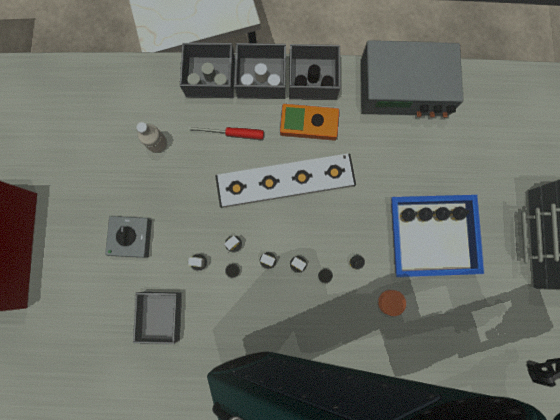

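View pics/scene0.png

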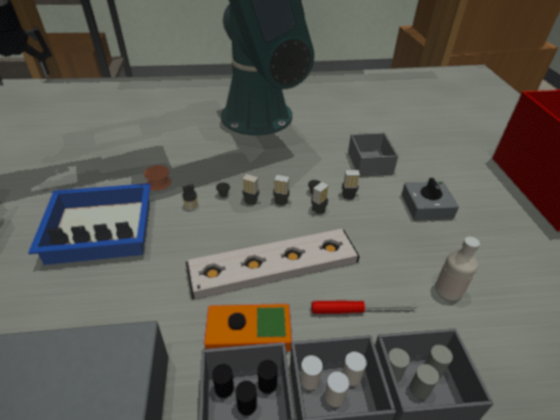

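The top view shows four bayonet lamps at (198,262), (233,242), (268,260) and (299,264). One wedge lamp is at (357,262), and the shells are at (232,270) and (325,276). The block is at (286,180), the tray at (437,235) and the switch at (126,236). The scene view confirms one wedge at (190,195) and shells at (223,188) and (315,186).

```bash
cat > m.py <<'E'
from h import *
def board(P,p,c,z=0.072,r=26,n="top"):
    """lamp top face near pixel c: full-resolution mask on brightness and height, cast on plane z"""
    H=P[:,:,2]; g=p.min(2)
    m=((H>z-.010)&(H<z+.012)).astype(np.uint8)
    v,u=np.mgrid[:420,:560]; m[(u-c[0])**2+(v-c[1])**2>r*r/3]=0
    k,l,s,ce=cv2.connectedComponentsWithStats(m)
    i=1+np.argmax(s[1:,4]); m=(l==i)
    vv,uu=np.nonzero(m); X=plane(n,np.c_[uu,vv],z)[:,:2]
    ctr,wh,a=cv2.minAreaRect((X*1000).astype(np.float32))
    w,V=np.linalg.eigh(np.cov(X.T)); t=V[:,0]   # short axis = lamp x
    return X.mean(0)*1000,np.array(ctr),wh,np.degrees(np.arctan2(t[1],t[0]))%180,a,len(X),np.median(H[m])*1000,g[m].mean()
E
python3 - <<'E'
from m import *
np.set_printoptions(precision=1,suppress=True)
z=np.load("top0.npz");p,d=z["p"],z["d"];P=cloud("top",d)
for c in[(198,262),(233,242),(268,260),(299,264)]: print(*board(P,p,c))
print("wedge",*board(P,p,(357,262),.062))
for n,c in dict(sh0=(232,270),sh1=(325,276),bench=(300,230),block=(285,168),box=(115,225),tray=(420,250),bottle=(143,128)).items():
    print(n,P[c[1],c[0]]*1000)
H=P[:,:,2]
def rect(m,zz,nm):
    k,l,s,ce=cv2.connectedComponentsWithStats(m.astype(np.uint8)); i=1+np.argmax(s[1:,4])
    vv,uu=np.nonzero(l==i);X=plane("top",np.c_[uu,vv],zz)[:,:2]*1000
    print(nm,X.mean(0),cv2.minAreaRect(X.astype(np.float32)),len(X))
v,u=np.mgrid[:420,:560]
box=lambda a,b,c,e:(u>a)&(u<b)&(v>c)&(v<e)
rect((H>.014)&(H<.034)&box(200,365,140,215),.024,"block")
rect((H>.025)&box(380,500,185,290),.05,"trayrim")
rect((H>.03)&(H<.044)&box(95,160,205,265),.04,"box")
rect((H>.055)&box(105,145,215,255),.073,"grip")
# yellow plungers
hsv=cv2.cvtColor(p,cv2.COLOR_BGR2HSV)
m=((hsv[:,:,1]>110)&box(215,360,150,210)&(hsv[:,:,0]<35)&(hsv[:,:,0]>8)).astype(np.uint8)
k,l,s,ce=cv2.connectedComponentsWithStats(m)
for i in range(1,k):
    if s[i,4]>20: print("pl",ce[i],s[i,4],plane("top",[ce[i]],.014)*1000, H[l==i].mean())
im=np.hstack([cv2.resize(p[150:215,205:365],None,fx=3.5,fy=3.5,interpolation=2)]); im2=cv2.resize(p[205:295,185:375],(560,265),interpolation=2)
im3=cv2.resize(p[210:262,100:160],(300,260),interpolation=2)
cv2.imwrite("pics/c1.png",np.vstack([im,im2])); cv2.imwrite("pics/c2.png",im3)
E
```

```text
[426.4 205. ] [426.9 204.9] (21.542945861816406, 31.77216911315918) 171.96448377898747 1.0760061740875244 123 70.68522023878465 150.3821138211382
[474.  118.4] [474.  118.5] (20.88977813720703, 32.002628326416016) 44.71012734253685 41.88798522949219 116 70.87719257172232 151.25
[433.8  30.4] [433.8  30.5] (32.095909118652344, 21.25202751159668) 160.06304712032244 70.4644546508789 117 71.27261013382635 152.15384615384616
[425.5 -44.6] [425.7 -44.6] (31.671049118041992, 21.350908279418945) 150.10161411044814 60.0268440246582 117 71.77248404250159 149.47863247863248
wedge [ 432.2 -192. ] [ 432.5 -191.9] (9.678084373474121, 27.451683044433594) 23.954969422841856 26.86485481262207 45 61.19399206871567 45.2
sh0 [408.7 119.   26.5]
sh1 [ 397.4 -113.1   28. ]
bench [514.5 -50.6  -1.4]
block [672.5  -9.1  22.4]
box [515.1 416.7  38.7]
tray [ 466.9 -361.4    2.2]
bottle [736.4 328.8 139.9]
block [641.2  -9. ] ((641.4929809570312, -10.031768798828125), (86.0911636352539, 355.2331237792969), 10.388178825378418) 3755
trayrim [ 515.5 -402.5] ((502.65765380859375, -391.9379577636719), (200.00282287597656, 222.8785400390625), 1.95547616481781) 2655
box [486.6 384.1] ((487.3292541503906, 384.763916015625), (102.4322738647461, 98.35250854492188), 88.2881851196289) 1269
grip [486.9 384. ] ((486.4389953613281, 383.9067687988281), (15.397875785827637, 41.43821716308594), 88.92278289794922) 105
pl [333.8 172. ] 53 [[ 666.1 -136.7   14. ]] 0.011887395265601626
pl [301.5 177.4] 54 [[650.3 -52.4  14. ]] 0.012569440277366457
pl [268.8 182.6] 52 [[635.   32.4  14. ]] 0.011708239138015514
pl [236.2 187.9] 53 [[619.6 116.2  14. ]] 0.011913081738199957
```

View pics/c1.png

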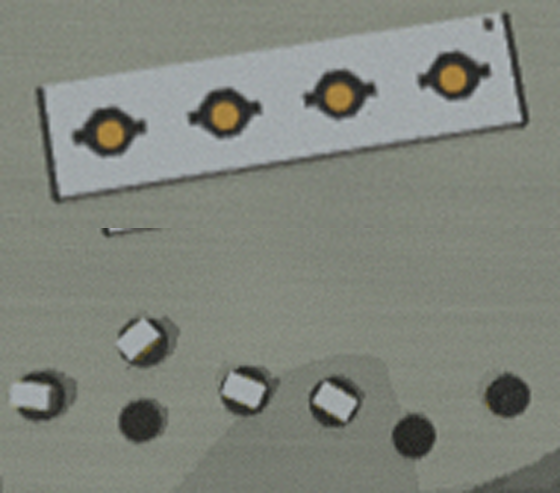

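View pics/c2.png

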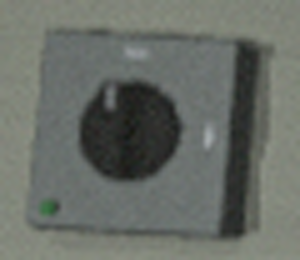

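The crops show the block with plungers at the four notched holes, notches along the block's long axis. The four boards are clear, and two round shells lie alongside the wedge. The switch has its bar roughly vertical in the image (along world x), with a white pointer mark at (110,95). Next I refine the lamp tops in both cameras.

```bash
python3 - <<'E'
from m import *
np.set_printoptions(precision=1,suppress=True)
L=[(426.4,205),(474,118.4),(433.8,30.4),(425.5,-44.6),(432.2,-192)]; S=[(642.7+np.cos(np.radians(100.4))*86*k,-10.1+np.sin(np.radians(100.4))*86*k) for k in(-1.5,-.5,.5,1.5)]
print("sockets",np.array(S))
for n in("top","scene"):
    z=np.load(n+"0.npz");P=cloud(n,z["d"]);H=P[:,:,2];p=z["p"]
    print(n,"bench",np.median(H[(abs(P[:,:,0]-.53)<.03)&(abs(P[:,:,1])<.15)])*1000,"block",np.median(H[(abs(P[:,:,0]-.675)<.006)&(abs(P[:,:,1])<.05)])*1000)
    for i,(x,y) in enumerate(L):
        h=.072 if i<4 else .062
        m=(np.hypot(P[:,:,0]-x/1e3,P[:,:,1]-y/1e3)<.03)&(H>h-.012)
        t=np.percentile(H[m],80); m&=H>t-.0045
        vv,uu=np.nonzero(m);X=plane(n,np.c_[uu,vv],h)[:,:2]*1000
        c,wh,a=cv2.minAreaRect(X.astype(np.float32)); w,V=np.linalg.eigh(np.cov(X.T));
        print(i,X.mean(0),np.array(c),np.array(wh),a,"ax",np.degrees(np.arctan2(V[1,0],V[0,0]))%180,len(X),t*1000)
    hsv=cv2.cvtColor(p,cv2.COLOR_BGR2HSV)
    m=((hsv[:,:,1]>110)&(hsv[:,:,0]<35)&(hsv[:,:,0]>8)&(np.hypot(P[:,:,0]-.642,(P[:,:,1]+.01))<.17)&(abs(P[:,:,0]-.642)<.06)).astype(np.uint8)
    k,l,s,ce=cv2.connectedComponentsWithStats(m)
    for i in range(1,k):
        if s[i,4]>20: print("pl",plane(n,[ce[i]],.014)*1000,s[i,4])
    m=(H>.065)&(np.hypot(P[:,:,0]-.487,P[:,:,1]-.384)<.04); vv,uu=np.nonzero(m);X=plane(n,np.c_[uu,vv],.073)[:,:2]*1000;print("grip",cv2.minAreaRect(X.astype(np.float32)))
E
```

```text
sockets [[ 666.  -137. ]
 [ 650.5  -52.4]
 [ 634.9   32.2]
 [ 619.4  116.8]]
top bench -0.5306773318791702 block 23.51465333351066
0 [426.3 205.7] [426.1 205.6] [31.9 20.6] 83.01709747314453 ax 171.66954664623458 104 72.55241879219332
1 [473.8 118.9] [474.  118.7] [20.6 31.7] 41.98092269897461 ax 48.27895045549434 101 72.97408751954096
2 [433.9  30.2] [434.   30.6] [31.7 21.3] 69.17874908447266 ax 162.7562187249664 106 72.96331250167724
3 [425.7 -44.4] [425.9 -44.7] [31.8 20.5] 61.18509292602539 ax 150.47282031981248 109 73.00762086208131
4 [ 432.6 -192.8] [ 432.5 -192.5] [ 8.8 24.5] 23.60747718811035 ax 21.760888419021995 37 62.59156608350365
pl [[ 666.1 -136.7   14. ]] 53
pl [[650.3 -52.4  14. ]] 54
pl [[635.   32.4  14. ]] 52
pl [[619.6 116.2  14. ]] 53
grip ((487.39459228515625, 385.0035400390625), (13.26838207244873, 39.33936309814453), 89.29988861083984)
scene bench -0.5173573560042222 block 22.43561552188472
0 [431.7 203.9] [432.4 203.8] [32.4 24.4] 84.77216339111328 ax 2.250586280548333 88 71.0643695338087
1 [479.2 118.6] [479.5 118.2] [22.8 36.6] 42.36960220336914 ax 49.79008076565296 92 71.55353463020231
2 [438.4  29.9] [438.7  30.6] [31.7 25.2] 73.2820053100586 ax 156.27859784029482 82 72.07556484974464
3 [430.7 -44.5] [431.6 -45.4] [33.2 26.1] 56.24786376953125 ax 141.02163663982606 89 71.77946627109088
4 [ 437.  -191.5] [ 437.3 -191.4] [13.  24.6] 25.465410232543945 ax 28.052527472745425 38 61.52371463958295
pl [[617.7 117.1  14. ]] 62
pl [[633.9  32.   14. ]] 66
pl [[649.2 -52.3  14. ]] 71
pl [[ 665.  -137.4   14. ]] 73
grip ((495.02691650390625, 383.3011779785156), (16.668275833129883, 49.16880798339844), 88.1446304321289)
```

Both views agree on the sockets to within about 1 mm: S0 (666,-137), S1 (650,-52), S2 (634.5,32), S3 (619,117), with block x at 10.4°. I'll do the wedge first, since it's nearest.

Emit:
{"op": "carry_out", "data": {"series": [{"dx": 192,"dy": 356,"dz": -100,"rz": 1.568,"fingers": 0.2},{"dx": 192,"dy": 356,"dz": -100,"rz": 1.568,"fingers": 0.2},{"dx": 192,"dy": 356,"dz": -100,"rz": 1.568,"fingers": 0.2},{"dx": 192,"dy": 356,"dz": -100,"rz": 1.568,"fingers": 0.2},{"dx": 192,"dy": 356,"dz": -100,"rz": 1.568,"fingers": 0.2},{"dx": 192,"dy": 356,"dz": -100,"rz": 1.568,"fingers": 0.2},{"dx": 192,"dy": 356,"dz": -100,"rz": 1.568,"fingers": 0.2},{"dx": 192,"dy": 356,"dz": -100,"rz": 1.568,"fingers": 0.2},{"dx": 192,"dy": 356,"dz": -100,"rz": 1.568,"fingers": 0.2},{"dx": 192,"dy": 356,"dz": -100,"rz": 1.568,"fingers": 0.2}]}}

```text
$.series[0]: bad value
```

```bash
cat >> h.py <<'E'
def go(x,y,z,psi,img=None):
    """shift in mm and turn in rad from the measured pose to TCP x,y,z (mm), tool-y direction psi (deg)"""
    s=status.observe(); q=R.from_quat(s["tcp_rot"]); p=s["position"]*1000
    a=np.radians(psi); want=R.from_matrix(np.array([[-np.sin(a),np.cos(a),0],[np.cos(a),np.sin(a),0],[0,0,-1]]).T.T)
    yv=np.array([np.cos(a),np.sin(a),0]); zv=np.array([0,0,-1.]); want=R.from_matrix(np.c_[np.cross(yv,zv),yv,zv])
    print("t",round(s["time_s"],2),"p",p.round(1),"psi",np.degrees(np.arctan2(*q.as_matrix()[[1,0],1])).round(1),"grip",round(s["grip_width"]*85,1),"F",s["contact_force"].round(1),"ff",round(float(s["finger_force"]),1),
     "| d",(np.array([x,y,z])-p).round(1),"r",(want*q.inv()).as_rotvec().round(3),"j6",s["joints"][5].round(2))
E
python3 -c "
from h import *
go(432.6,-192.6,40,23.5)"
```

```text
t 0.1 p [ 240.5 -549.   230.5] psi -66.3 grip 85.2 F [ 0.6 -0.1 -0.2] ff 0.0 | d [ 192.1  356.4 -190.5] r [-1.000e-03 -2.000e-03  1.568e+00] j6 -0.12
```

Emit:
{"op": "carry_out", "data": {"series": [{"dx": 192,"dy": 356,"dz": -100,"rx": 0,"ry": 0,"rz": 1.568,"fingers": 0.2},{"dx": 192,"dy": 356,"dz": -100,"rx": 0,"ry": 0,"rz": 1.568,"fingers": 0.2},{"dx": 192,"dy": 356,"dz": -100,"rx": 0,"ry": 0,"rz": 1.568,"fingers": 0.2},{"dx": 192,"dy": 356,"dz": -100,"rx": 0,"ry": 0,"rz": 1.568,"fingers": 0.2},{"dx": 192,"dy": 356,"dz": -100,"rx": 0,"ry": 0,"rz": 1.568,"fingers": 0.2},{"dx": 192,"dy": 356,"dz": -100,"rx": 0,"ry": 0,"rz": 1.568,"fingers": 0.2},{"dx": 192,"dy": 356,"dz": -100,"rx": 0,"ry": 0,"rz": 1.568,"fingers": 0.2},{"dx": 192,"dy": 356,"dz": -100,"rx": 0,"ry": 0,"rz": 1.568,"fingers": 0.2},{"dx": 192,"dy": 356,"dz": -100,"rx": 0,"ry": 0,"rz": 1.568,"fingers": 0.2},{"dx": 192,"dy": 356,"dz": -100,"rx": 0,"ry": 0,"rz": 1.568,"fingers": 0.2}]}}

```text
time_s: 0.93
position: [0.433, -0.1917, 0.1308]
tcp_rot: [0.672, 0.741, -0.0, -0.0]
contact_force: [-0.0, -0.8, 0.0]
grip_width: 0.601
finger_force: 0.0
```

```bash
python3 -c "
from h import *
go(432.6,-192.6,40,23.5)"
```

```text
t 0.93 p [ 433.  -191.7  130.8] psi 5.6 grip 51.1 F [-0.  -0.8  0. ] ff 0.0 | d [ -0.4  -0.9 -90.8] r [-0.    -0.     0.312] j6 -0.66
```

Emit:
{"op": "carry_out", "data": {"series": [{"dx": -0.4,"dy": -0.9,"dz": 0,"rx": 0,"ry": 0,"rz": 0.312,"fingers": 0.2},{"dx": -0.4,"dy": -0.9,"dz": -30,"rx": 0,"ry": 0,"rz": 0.312,"fingers": 0.2},{"dx": -0.4,"dy": -0.9,"dz": -50,"rx": 0,"ry": 0,"rz": 0.312,"fingers": 0.2},{"dx": -0.4,"dy": -0.9,"dz": -70,"rx": 0,"ry": 0,"rz": 0.312,"fingers": 0.2},{"dx": -0.4,"dy": -0.9,"dz": -90,"rx": 0,"ry": 0,"rz": 0.312,"fingers": 0.2},{"dx": -0.4,"dy": -0.9,"dz": -90,"rx": 0,"ry": 0,"rz": 0.312,"fingers": 0.2},{"dx": -0.4,"dy": -0.9,"dz": -90,"rx": 0,"ry": 0,"rz": 0.312,"fingers": -1},{"dx": -0.4,"dy": -0.9,"dz": -90,"rx": 0,"ry": 0,"rz": 0.312,"fingers": -1},{"dx": -0.4,"dy": -0.9,"dz": -90,"rx": 0,"ry": 0,"rz": 0.312,"fingers": -1},{"dx": -0.4,"dy": -0.9,"dz": -90,"rx": 0,"ry": 0,"rz": 0.312,"fingers": -1}]}}

```text
time_s: 1.77
position: [0.4331, -0.1951, 0.0424]
tcp_rot: [0.551, 0.835, -0.0, 0.001]
contact_force: [0.6, -0.6, 0.1]
grip_width: 0.087
finger_force: 61.9
```

Emit:
{"op": "carry_out", "data": {"series": [{"dx": 0,"dy": 0,"dz": 0,"rx": 0,"ry": 0,"rz": 0,"fingers": -1},{"dx": 0,"dy": 0,"dz": 0,"rx": 0,"ry": 0,"rz": 0,"fingers": -1},{"dx": 0,"dy": 0,"dz": 0,"rx": 0,"ry": 0,"rz": 0,"fingers": -1},{"dx": 0,"dy": 0,"dz": 20,"rx": 0,"ry": 0,"rz": 0,"fingers": -1},{"dx": 0,"dy": 0,"dz": 50,"rx": 0,"ry": 0,"rz": 0,"fingers": -1},{"dx": 0,"dy": 0,"dz": 90,"rx": 0,"ry": 0,"rz": 0,"fingers": -1},{"dx": 0,"dy": 0,"dz": 120,"rx": 0,"ry": 0,"rz": 0,"fingers": -1},{"dx": 0,"dy": 0,"dz": 120,"rx": 0,"ry": 0,"rz": 0,"fingers": -1},{"dx": 0,"dy": 0,"dz": 120,"rx": 0,"ry": 0,"rz": 0,"fingers": -1},{"dx": 0,"dy": 0,"dz": 120,"rx": 0,"ry": 0,"rz": 0,"fingers": -1}]}}

```text
time_s: 2.6
position: [0.4317, -0.1941, 0.161]
tcp_rot: [0.551, 0.835, -0.0, -0.0]
contact_force: [-0.5, 0.1, -0.6]
grip_width: 0.086
finger_force: 61.8
```

```bash
python3 -c "
from h import *
go(468,-393,46,2)"
```

```text
t 2.6 p [ 431.7 -194.1  161. ] psi 23.1 grip 7.3 F [-0.5  0.1 -0.6] ff 61.8 | d [  36.3 -198.9 -115. ] r [-0.    -0.    -0.369] j6 -0.97
```

Emit:
{"op": "carry_out", "data": {"series": [{"dx": 35.4,"dy": -198,"dz": -10,"rx": 0,"ry": 0,"rz": -0.369,"fingers": -1},{"dx": 35.4,"dy": -198,"dz": -10,"rx": 0,"ry": 0,"rz": -0.369,"fingers": -1},{"dx": 35.4,"dy": -198,"dz": -10,"rx": 0,"ry": 0,"rz": -0.369,"fingers": -1},{"dx": 35.4,"dy": -198,"dz": -10,"rx": 0,"ry": 0,"rz": -0.369,"fingers": -1},{"dx": 35.4,"dy": -198,"dz": -10,"rx": 0,"ry": 0,"rz": -0.369,"fingers": -1},{"dx": 35.4,"dy": -198,"dz": -10,"rx": 0,"ry": 0,"rz": -0.369,"fingers": -1},{"dx": 35.4,"dy": -198,"dz": -50,"rx": 0,"ry": 0,"rz": -0.369,"fingers": -1},{"dx": 35.4,"dy": -198,"dz": -85,"rx": 0,"ry": 0,"rz": -0.369,"fingers": -1},{"dx": 35.4,"dy": -198,"dz": -105,"rx": 0,"ry": 0,"rz": -0.369,"fingers": -1},{"dx": 35.4,"dy": -198,"dz": -114,"rx": 0,"ry": 0,"rz": -0.369,"fingers": -1}]}}

```text
time_s: 3.43
position: [0.4652, -0.39, 0.0452]
tcp_rot: [0.695, 0.719, 0.0, -0.004]
contact_force: [-14.3, 13.7, 92.6]
grip_width: 0.088
finger_force: 77.4
```

Emit:
{"op": "carry_out", "data": {"series": [{"dx": 0,"dy": 0,"dz": -1,"rx": 0,"ry": 0,"rz": 0,"fingers": -1},{"dx": 0,"dy": 0,"dz": -1,"rx": 0,"ry": 0,"rz": 0,"fingers": 0.2},{"dx": 0,"dy": 0,"dz": -1,"rx": 0,"ry": 0,"rz": 0,"fingers": 0.2},{"dx": 0,"dy": 0,"dz": -1,"rx": 0,"ry": 0,"rz": 0,"fingers": 0.2},{"dx": 0,"dy": 0,"dz": -1,"rx": 0,"ry": 0,"rz": 0,"fingers": 0.2},{"dx": 0,"dy": 0,"dz": 20,"rx": 0,"ry": 0,"rz": 0,"fingers": 0.2},{"dx": 0,"dy": 0,"dz": 50,"rx": 0,"ry": 0,"rz": 0,"fingers": 0.2},{"dx": 0,"dy": 0,"dz": 90,"rx": 0,"ry": 0,"rz": 0,"fingers": 0.2},{"dx": 0,"dy": 0,"dz": 115,"rx": 0,"ry": 0,"rz": 0,"fingers": 0.2},{"dx": 0,"dy": 0,"dz": 115,"rx": 0,"ry": 0,"rz": 0,"fingers": 0.2}]}}

```text
time_s: 4.27
position: [0.4706, -0.3953, 0.1682]
tcp_rot: [0.695, 0.719, -0.0, 0.005]
contact_force: [1.3, -0.6, -0.1]
grip_width: 0.598
finger_force: 0.0
```

```bash
cat > look.py <<'E'
from m import *
import sys
np.set_printoptions(precision=1,suppress=True)
def look(tag,save=False):
    p,d=vision.read_camera("top"); P=cloud("top",d); H=P[:,:,2]; np.savez("last.npz",p=p,d=d)
    if save: cv2.imwrite(f"pics/{tag}.png",p)
    m=((H>.058)&(H<.095)&(P[:,:,0]>.36)&(P[:,:,0]<.72)&(abs(P[:,:,1])<.5)&(P[:,:,1]<.3)).astype(np.uint8)
    k,l,s,ce=cv2.connectedComponentsWithStats(m)
    for i in range(1,k):
        if 20<s[i,4]<250:
            mm=l==i; t=np.percentile(H[mm],80); mm&=H>t-.0045
            vv,uu=np.nonzero(mm); X=plane("top",np.c_[uu,vv],t)[:,:2]*1000
            c,wh,a=cv2.minAreaRect(X.astype(np.float32)); a=a if wh[0]<wh[1] else a+90
            print(X.mean(0).round(1),np.round(c,1),np.round(wh,1),"short axis",round(a%180,1),"top",round(t*1000,1),len(X))
    return p,d,P
E
python3 -c "
from look import *
look('a')
go(425.8,-44.6,36,-29.3)"
```

```text
[ 556.2 -366.6] [ 555.9 -366.9] [ 7.5 25.3] short axis 0.9 top 66.7 38
[ 557.1 -410.2] [ 556.5 -410.8] [ 7.5 23.1] short axis 0.9 top 67.3 33
[ 560.3 -447.2] [ 559.8 -448.1] [ 7.5 20.6] short axis 0.9 top 66.2 24
[ 553.  -321.9] [ 552.6 -322.7] [ 7.5 22.8] short axis 0.9 top 67.7 34
[474.2 118.3] [473.5 117.7] [20.7 32.2] short axis 46.4 top 72.4 104
[ 467.3 -387.6] [ 467.2 -386.5] [ 7.3 24.9] short axis 0.7 top 67.6 38
[434.   30.6] [433.9  30.6] [31.7 20.4] short axis 159.3 top 73.3 104
[426.6 205. ] [426.5 205.5] [31.8 20.7] short axis 174.0 top 73.3 100
[425.8 -44.9] [425.8 -44.6] [31.8 20.8] short axis 151.2 top 72.7 111
t 4.32 p [ 469.5 -394.2  165.6] psi 2.0 grip 50.7 F [ 1.2 -0.1 -0.1] ff 0.0 | d [ -43.7  349.6 -129.6] r [ 0.   0.  -0.5] j6 -0.85
```

Emit:
{"op": "carry_out", "data": {"series": [{"dx": -42.2,"dy": 348.2,"dz": -42,"rx": 0,"ry": 0,"rz": -0.538,"fingers": 0.2},{"dx": -42.2,"dy": 348.2,"dz": -42,"rx": 0,"ry": 0,"rz": -0.538,"fingers": 0.2},{"dx": -42.2,"dy": 348.2,"dz": -42,"rx": 0,"ry": 0,"rz": -0.538,"fingers": 0.2},{"dx": -42.2,"dy": 348.2,"dz": -42,"rx": 0,"ry": 0,"rz": -0.538,"fingers": 0.2},{"dx": -42.2,"dy": 348.2,"dz": -42,"rx": 0,"ry": 0,"rz": -0.538,"fingers": 0.2},{"dx": -42.2,"dy": 348.2,"dz": -42,"rx": 0,"ry": 0,"rz": -0.538,"fingers": 0.2},{"dx": -42.2,"dy": 348.2,"dz": -42,"rx": 0,"ry": 0,"rz": -0.538,"fingers": 0.2},{"dx": -42.2,"dy": 348.2,"dz": -42,"rx": 0,"ry": 0,"rz": -0.538,"fingers": 0.2},{"dx": -42.2,"dy": 348.2,"dz": -42,"rx": 0,"ry": 0,"rz": -0.538,"fingers": 0.2},{"dx": -42.2,"dy": 348.2,"dz": -42,"rx": 0,"ry": 0,"rz": -0.538,"fingers": 0.2}]}}

```text
time_s: 5.15
position: [0.4216, -0.04, 0.1184]
tcp_rot: [0.86, 0.51, -0.002, -0.003]
contact_force: [-0.7, -0.4, 0.4]
grip_width: 0.601
finger_force: 0.0
```

Emit:
{"op": "carry_out", "data": {"series": [{"dx": 0,"dy": 0,"dz": 0,"rx": 0,"ry": 0,"rz": 0,"fingers": 0.2},{"dx": 0,"dy": 0,"dz": -20,"rx": 0,"ry": 0,"rz": 0,"fingers": 0.2},{"dx": 0,"dy": 0,"dz": -45,"rx": 0,"ry": 0,"rz": 0,"fingers": 0.2},{"dx": 0,"dy": 0,"dz": -65,"rx": 0,"ry": 0,"rz": 0,"fingers": 0.2},{"dx": 0,"dy": 0,"dz": -78,"rx": 0,"ry": 0,"rz": 0,"fingers": 0.2},{"dx": 0,"dy": 0,"dz": -82,"rx": 0,"ry": 0,"rz": 0,"fingers": 0.2},{"dx": 0,"dy": 0,"dz": -84,"rx": 0,"ry": 0,"rz": 0,"fingers": 0.2},{"dx": 0,"dy": 0,"dz": -84,"rx": 0,"ry": 0,"rz": 0,"fingers": 0.2},{"dx": 0,"dy": 0,"dz": -84,"rx": 0,"ry": 0,"rz": 0,"fingers": -1},{"dx": 0,"dy": 0,"dz": -84,"rx": 0,"ry": 0,"rz": 0,"fingers": -1}]}}

```text
time_s: 5.98
position: [0.4263, -0.0447, 0.037]
tcp_rot: [0.861, 0.509, 0.001, 0.001]
contact_force: [-1.1, -0.1, -0.4]
grip_width: 0.329
finger_force: 0.0
```

Emit:
{"op": "carry_out", "data": {"series": [{"dx": 0,"dy": 0,"dz": 0,"rx": 0,"ry": 0,"rz": 0,"fingers": -1},{"dx": 0,"dy": 0,"dz": 0,"rx": 0,"ry": 0,"rz": 0,"fingers": -1},{"dx": 0,"dy": 0,"dz": 0,"rx": 0,"ry": 0,"rz": 0,"fingers": -1},{"dx": 0,"dy": 0,"dz": 10,"rx": 0,"ry": 0,"rz": 0,"fingers": -1},{"dx": 0,"dy": 0,"dz": 35,"rx": 0,"ry": 0,"rz": 0,"fingers": -1},{"dx": 0,"dy": 0,"dz": 70,"rx": 0,"ry": 0,"rz": 0,"fingers": -1},{"dx": 0,"dy": 0,"dz": 100,"rx": 0,"ry": 0,"rz": 0,"fingers": -1},{"dx": 0,"dy": 0,"dz": 114,"rx": 0,"ry": 0,"rz": 0,"fingers": -1},{"dx": 0,"dy": 0,"dz": 114,"rx": 0,"ry": 0,"rz": 0,"fingers": -1},{"dx": 0,"dy": 0,"dz": 114,"rx": 0,"ry": 0,"rz": 0,"fingers": -1}]}}

```text
time_s: 6.82
position: [0.426, -0.0443, 0.151]
tcp_rot: [0.861, 0.509, 0.001, 0.001]
contact_force: [0.3, 0.5, -0.5]
grip_width: 0.227
finger_force: 58.7
```

```bash
python3 -c "
from h import *
go(665.7,-137,150,10.4)"
```

```text
t 6.82 p [426.  -44.3 151. ] psi -28.8 grip 19.3 F [ 0.3  0.5 -0.5] ff 58.7 | d [239.7 -92.7  -1. ] r [-0.     0.002  0.684] j6 0.24
```

Emit:
{"op": "carry_out", "data": {"series": [{"dx": 240,"dy": -92.3,"dz": 0,"rx": 0,"ry": 0,"rz": 0.684,"fingers": -1},{"dx": 240,"dy": -92.3,"dz": 0,"rx": 0,"ry": 0,"rz": 0.684,"fingers": -1},{"dx": 240,"dy": -92.3,"dz": 0,"rx": 0,"ry": 0,"rz": 0.684,"fingers": -1},{"dx": 240,"dy": -92.3,"dz": 0,"rx": 0,"ry": 0,"rz": 0.684,"fingers": -1},{"dx": 240,"dy": -92.3,"dz": 0,"rx": 0,"ry": 0,"rz": 0.684,"fingers": -1},{"dx": 240,"dy": -92.3,"dz": 0,"rx": 0,"ry": 0,"rz": 0.684,"fingers": -1},{"dx": 240,"dy": -92.3,"dz": -10,"rx": 0,"ry": 0,"rz": 0.684,"fingers": -1},{"dx": 240,"dy": -92.3,"dz": -30,"rx": 0,"ry": 0,"rz": 0.684,"fingers": -1},{"dx": 240,"dy": -92.3,"dz": -50,"rx": 0,"ry": 0,"rz": 0.684,"fingers": -1},{"dx": 240,"dy": -92.3,"dz": -65,"rx": 0,"ry": 0,"rz": 0.684,"fingers": -1}]}}

```text
time_s: 7.65
position: [0.6634, -0.136, 0.0809]
tcp_rot: [0.641, 0.768, -0.001, -0.002]
contact_force: [-0.7, 0.3, -0.9]
grip_width: 0.223
finger_force: 59.1
```

Emit:
{"op": "carry_out", "data": {"series": [{"dx": 0,"dy": 0,"dz": -8,"rx": 0,"ry": 0,"rz": 0,"fingers": -1},{"dx": 0,"dy": 0,"dz": -13,"rx": 0,"ry": 0,"rz": 0,"fingers": -1},{"dx": 0,"dy": 0,"dz": -17,"rx": 0,"ry": 0,"rz": 0,"fingers": -1},{"dx": 0,"dy": 0,"dz": -19,"rx": 0,"ry": 0,"rz": 0,"fingers": -1},{"dx": 0,"dy": 0,"dz": -19,"rx": 0,"ry": 0,"rz": 0,"fingers": -1},{"dx": 0,"dy": 0,"dz": -19,"rx": 0,"ry": 0,"rz": 0,"fingers": -1},{"dx": 0,"dy": 0,"dz": -19,"rx": 0,"ry": 0,"rz": 0,"fingers": -1},{"dx": 0,"dy": 0,"dz": -19,"rx": 0,"ry": 0,"rz": 0,"fingers": -1},{"dx": 0,"dy": 0,"dz": -19,"rx": 0,"ry": 0,"rz": 0,"fingers": -1},{"dx": 0,"dy": 0,"dz": -19,"rx": 0,"ry": 0,"rz": 0,"fingers": -1}]}}

```text
time_s: 8.48
position: [0.6657, -0.1366, 0.0667]
tcp_rot: [0.64, 0.768, 0.0, 0.0]
contact_force: [0.9, 0.2, -1.4]
grip_width: 0.229
finger_force: 40.6
```

```bash
python3 -c "
from h import *
go(665.8,-137,60,10.4)
p,d=vision.read_camera('scene'); np.savez('s.npz',p=p,d=d)
cv2.imwrite('pics/s1.png',cv2.resize(p[200:310,170:290],None,fx=5,fy=5,interpolation=2))"
```

```text
t 8.48 p [ 665.7 -136.6   66.7] psi 10.4 grip 19.5 F [ 0.9  0.2 -1.4] ff 40.6 | d [ 0.1 -0.4 -6.7] r [0.    0.001 0.001] j6 -0.48
```

View pics/s1.png

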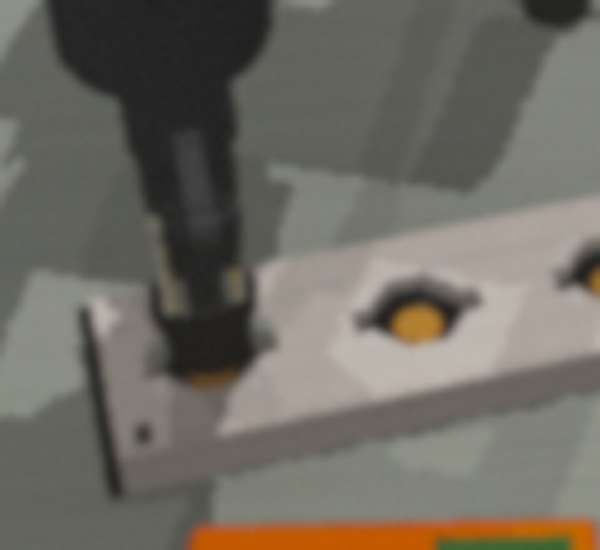

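The scene crop shows the lamp upright over S0, with its lugs at (155,350) and (265,335) in line with the notches. The grip force dipped to 40.6, so I'll check it while descending a little.

Emit:
{"op": "carry_out", "data": {"series": [{"dx": 0,"dy": 0,"dz": 0,"rx": 0,"ry": 0,"rz": 0,"fingers": -1},{"dx": 0,"dy": 0,"dz": 0,"rx": 0,"ry": 0,"rz": 0,"fingers": -1},{"dx": 0,"dy": 0,"dz": 0,"rx": 0,"ry": 0,"rz": 0,"fingers": -1},{"dx": 0,"dy": 0,"dz": 0,"rx": 0,"ry": 0,"rz": 0,"fingers": -1},{"dx": 0,"dy": 0,"dz": -2,"rx": 0,"ry": 0,"rz": 0,"fingers": -1},{"dx": 0,"dy": 0,"dz": -4,"rx": 0,"ry": 0,"rz": 0,"fingers": -1},{"dx": 0,"dy": 0,"dz": -6,"rx": 0,"ry": 0,"rz": 0,"fingers": -1},{"dx": 0,"dy": 0,"dz": -8,"rx": 0,"ry": 0,"rz": 0,"fingers": -1},{"dx": 0,"dy": 0,"dz": -8,"rx": 0,"ry": 0,"rz": 0,"fingers": -1},{"dx": 0,"dy": 0,"dz": -8,"rx": 0,"ry": 0,"rz": 0,"fingers": -1}]}}

```text
time_s: 9.37
position: [0.6653, -0.1365, 0.058]
tcp_rot: [0.64, 0.768, -0.0, -0.0]
contact_force: [0.2, 0.0, -0.8]
grip_width: 0.228
finger_force: 63.0
```

```bash
python3 -c "
from h import *
go(665.8,-137,58,10.4)"
```

```text
t 9.37 p [ 665.3 -136.5   58. ] psi 10.4 grip 19.4 F [ 0.2  0.  -0.8] ff 63.0 | d [ 0.5 -0.5  0. ] r [-0.    -0.001  0.001] j6 -0.48
```

Emit:
{"op": "carry_out", "data": {"series": [{"dx": 0,"dy": 0,"dz": -2,"rx": 0,"ry": 0,"rz": 0,"fingers": -1},{"dx": 0,"dy": 0,"dz": -4,"rx": 0,"ry": 0,"rz": 0,"fingers": -1},{"dx": 0,"dy": 0,"dz": -6,"rx": 0,"ry": 0,"rz": 0,"fingers": -1},{"dx": 0,"dy": 0,"dz": -7,"rx": 0,"ry": 0,"rz": 0,"fingers": -1},{"dx": 0,"dy": 0,"dz": -8,"rx": 0,"ry": 0,"rz": 0,"fingers": -1},{"dx": 0,"dy": 0,"dz": -9,"rx": 0,"ry": 0,"rz": 0,"fingers": -1},{"dx": 0,"dy": 0,"dz": -10,"rx": 0,"ry": 0,"rz": 0,"fingers": -1},{"dx": 0,"dy": 0,"dz": -10,"rx": 0,"ry": 0,"rz": 0,"fingers": -1},{"dx": 0,"dy": 0,"dz": -10,"rx": 0,"ry": 0,"rz": 0,"fingers": -1},{"dx": 0,"dy": 0,"dz": -10,"rx": 0,"ry": 0,"rz": 0,"fingers": -1}]}}

```text
time_s: 10.2
position: [0.6654, -0.1366, 0.0485]
tcp_rot: [0.64, 0.768, -0.0, -0.0]
contact_force: [-1.7, 0.2, 3.1]
grip_width: 0.225
finger_force: 63.9
```

```bash
python3 -c "
from h import *
go(665.8,-137,48,10.4)"
```

```text
t 10.2 p [ 665.4 -136.6   48.5] psi 10.4 grip 19.1 F [-1.7  0.2  3.1] ff 63.9 | d [ 0.4 -0.4 -0.5] r [-0.    -0.     0.001] j6 -0.48
```

Emit:
{"op": "carry_out", "data": {"series": [{"dx": 0,"dy": 0,"dz": -2,"rx": 0,"ry": 0,"rz": 0,"fingers": -1},{"dx": 0,"dy": 0,"dz": -4,"rx": 0,"ry": 0,"rz": 0,"fingers": -1},{"dx": 0,"dy": 0,"dz": -5.5,"rx": 0,"ry": 0,"rz": 0,"fingers": -1},{"dx": 0,"dy": 0,"dz": -5.5,"rx": 0,"ry": 0,"rz": 0,"fingers": -1},{"dx": 0,"dy": 0,"dz": -5.5,"rx": 0,"ry": 0,"rz": 0,"fingers": -1},{"dx": 0,"dy": 0,"dz": -5.5,"rx": 0,"ry": 0,"rz": -0.1,"fingers": -1},{"dx": 0,"dy": 0,"dz": -5.5,"rx": 0,"ry": 0,"rz": -0.2,"fingers": -1},{"dx": 0,"dy": 0,"dz": -5.5,"rx": 0,"ry": 0,"rz": -0.3,"fingers": -1},{"dx": 0,"dy": 0,"dz": -5.5,"rx": 0,"ry": 0,"rz": -0.4,"fingers": -1},{"dx": 0,"dy": 0,"dz": -5.5,"rx": 0,"ry": 0,"rz": -0.4,"fingers": -1}]}}

```text
time_s: 11.03
position: [0.6666, -0.1369, 0.0433]
tcp_rot: [0.782, 0.624, 0.001, 0.001]
contact_force: [-1.1, 0.2, 5.3]
grip_width: 0.228
finger_force: 64.3
```

```bash
python3 -c "
from h import *
go(665.8,-137,42.5,-79.6)"
```

```text
t 11.03 p [ 666.6 -136.9   43.3] psi -12.9 grip 19.4 F [-1.1  0.2  5.3] ff 64.3 | d [-0.8 -0.1 -0.8] r [ 2.000e-03  1.000e-03 -1.165e+00] j6 -0.08
```

Emit:
{"op": "carry_out", "data": {"series": [{"dx": 0,"dy": 0,"dz": 0,"rx": 0,"ry": 0,"rz": -0.12,"fingers": -1},{"dx": 0,"dy": 0,"dz": 0,"rx": 0,"ry": 0,"rz": -0.24,"fingers": -1},{"dx": 0,"dy": 0,"dz": 0,"rx": 0,"ry": 0,"rz": -0.36,"fingers": -1},{"dx": 0,"dy": 0,"dz": 0,"rx": 0,"ry": 0,"rz": -0.48,"fingers": -1},{"dx": 0,"dy": 0,"dz": 0,"rx": 0,"ry": 0,"rz": -0.6,"fingers": -1},{"dx": 0,"dy": 0,"dz": 0,"rx": 0,"ry": 0,"rz": -0.72,"fingers": -1},{"dx": 0,"dy": 0,"dz": 0,"rx": 0,"ry": 0,"rz": -0.84,"fingers": -1},{"dx": 0,"dy": 0,"dz": 0,"rx": 0,"ry": 0,"rz": -0.96,"fingers": -1},{"dx": 0,"dy": 0,"dz": 0,"rx": 0,"ry": 0,"rz": -1.07,"fingers": -1},{"dx": 0,"dy": 0,"dz": 0,"rx": 0,"ry": 0,"rz": -1.17,"fingers": -1}]}}

```text
time_s: 11.87
position: [0.6669, -0.1371, 0.0434]
tcp_rot: [0.996, 0.088, 0.001, 0.001]
contact_force: [0.0, -0.4, 5.2]
grip_width: 0.225
finger_force: 64.2
```

Emit:
{"op": "carry_out", "data": {"series": [{"dx": 0,"dy": 0,"dz": 0,"rx": 0,"ry": 0,"rz": 0,"fingers": -1},{"dx": 0,"dy": 0,"dz": 0,"rx": 0,"ry": 0,"rz": 0,"fingers": -1},{"dx": 0,"dy": 0,"dz": 0,"rx": 0,"ry": 0,"rz": 0,"fingers": -1},{"dx": 0,"dy": 0,"dz": 0,"rx": 0,"ry": 0,"rz": 0,"fingers": -1},{"dx": 0,"dy": 0,"dz": 0,"rx": 0,"ry": 0,"rz": 0,"fingers": -1},{"dx": 0,"dy": 0,"dz": 0,"rx": 0,"ry": 0,"rz": 0,"fingers": -1},{"dx": 0,"dy": 0,"dz": 0,"rx": 0,"ry": 0,"rz": 0,"fingers": -1},{"dx": 0,"dy": 0,"dz": 0,"rx": 0,"ry": 0,"rz": 0,"fingers": -1},{"dx": 0,"dy": 0,"dz": 0,"rx": 0,"ry": 0,"rz": 0,"fingers": -1},{"dx": 0,"dy": 0,"dz": 0,"rx": 0,"ry": 0,"rz": 0,"fingers": -1}]}}

```text
time_s: 12.7
position: [0.6669, -0.1371, 0.0434]
tcp_rot: [0.996, 0.091, 0.001, 0.001]
contact_force: [0.2, 0.6, 4.6]
grip_width: 0.224
finger_force: 64.3
```

```bash
python3 -c "
from h import *
go(665.8,-137,42.5,-79.6)
print(status.observe()['moment'])"
```

```text
t 12.7 p [ 666.9 -137.1   43.4] psi -79.6 grip 19.0 F [0.2 0.6 4.6] ff 64.3 | d [-1.1  0.1 -0.9] r [ 0.001  0.003 -0.   ] j6 1.08
[ 0.01619494  0.04949269 -0.01963136]
```

Emit:
{"op": "carry_out", "data": {"series": [{"dx": 0,"dy": 0,"dz": 0,"rx": 0,"ry": 0,"rz": 0,"fingers": -0.2},{"dx": 0,"dy": 0,"dz": 0,"rx": 0,"ry": 0,"rz": 0,"fingers": 0.2},{"dx": 0,"dy": 0,"dz": 0,"rx": 0,"ry": 0,"rz": 0,"fingers": 0.2},{"dx": 0,"dy": 0,"dz": 0,"rx": 0,"ry": 0,"rz": 0,"fingers": 0.2},{"dx": 0,"dy": 0,"dz": 0,"rx": 0,"ry": 0,"rz": 0,"fingers": 0.2},{"dx": 0,"dy": 0,"dz": 0,"rx": 0,"ry": 0,"rz": 0,"fingers": 0.2},{"dx": 0,"dy": 0,"dz": 30,"rx": 0,"ry": 0,"rz": 0,"fingers": 0.2},{"dx": 0,"dy": 0,"dz": 65,"rx": 0,"ry": 0,"rz": 0,"fingers": 0.2},{"dx": 0,"dy": 0,"dz": 87.5,"rx": 0,"ry": 0,"rz": 0,"fingers": 0.2},{"dx": 0,"dy": 0,"dz": 87.5,"rx": 0,"ry": 0,"rz": 0,"fingers": 0.2}]}}

```text
time_s: 13.53
position: [0.6692, -0.1377, 0.136]
tcp_rot: [0.996, 0.091, 0.004, 0.002]
contact_force: [0.5, -1.7, 0.4]
grip_width: 0.602
finger_force: 0.0
```

Emit:
{"op": "carry_out", "data": {"series": [{"dx": -232,"dy": 167.5,"dz": -10,"rx": 0,"ry": 0,"rz": 1.033,"fingers": 0.2},{"dx": -232,"dy": 167.5,"dz": -10,"rx": 0,"ry": 0,"rz": 1.033,"fingers": 0.2},{"dx": -232,"dy": 167.5,"dz": -10,"rx": 0,"ry": 0,"rz": 1.033,"fingers": 0.2},{"dx": -232,"dy": 167.5,"dz": -10,"rx": 0,"ry": 0,"rz": 1.033,"fingers": 0.2},{"dx": -232,"dy": 167.5,"dz": -10,"rx": 0,"ry": 0,"rz": 1.033,"fingers": 0.2},{"dx": -232,"dy": 167.5,"dz": -10,"rx": 0,"ry": 0,"rz": 1.033,"fingers": 0.2},{"dx": -232,"dy": 167.5,"dz": -10,"rx": 0,"ry": 0,"rz": 1.033,"fingers": 0.2},{"dx": -232,"dy": 167.5,"dz": -10,"rx": 0,"ry": 0,"rz": 1.033,"fingers": 0.2},{"dx": -232,"dy": 167.5,"dz": -10,"rx": 0,"ry": 0,"rz": 1.033,"fingers": 0.2},{"dx": -232,"dy": 167.5,"dz": -10,"rx": 0,"ry": 0,"rz": 1.033,"fingers": 0.2}]}}

```text
time_s: 14.37
position: [0.4326, 0.0314, 0.1201]
tcp_rot: [0.821, 0.572, -0.0, -0.0]
contact_force: [-0.3, -0.3, -0.0]
grip_width: 0.6
finger_force: 0.0
```

```bash
python3 -c "
from look import *
look('b')
go(433.9,30.5,36,-20.4)"
```

```text
[ 666.6 -136.6] [ 666.7 -136.8] [32.2 21.4] short axis 101.0 top 84.4 107
[ 555.7 -366.2] [ 555.9 -365.7] [ 7.5 27.7] short axis 0.9 top 66.5 39
[ 557.1 -410.3] [ 556.6 -409.9] [ 7.5 25.4] short axis 0.9 top 66.5 37
[ 559.5 -453.3] [ 559.7 -452.8] [ 7.5 25.9] short axis 0.9 top 66.9 36
[ 553.  -322.8] [ 552.8 -323.2] [ 7.5 22.8] short axis 0.9 top 66.2 38
[ 467.5 -386. ] [ 467.2 -386.4] [ 7.3 25. ] short axis 0.7 top 67.8 37
[426.7 205.6] [426.8 204.8] [21.5 31.6] short axis 1.1 top 72.6 110
t 14.42 p [433.2  31.1 120.1] psi -20.4 grip 51.0 F [-0.2 -0.5  0.4] ff 0.0 | d [  0.7  -0.6 -84.1] r [-0. -0.  0.] j6 0.27
```

Lamp 3 is locked in S0: centre (666.7,-136.8), top at 84 mm, short axis 101°. Next is the lamp at (434,30.5), for S1.

Emit:
{"op": "carry_out", "data": {"series": [{"dx": 0,"dy": 0,"dz": 0,"rx": 0,"ry": 0,"rz": 0,"fingers": 0.2},{"dx": 0,"dy": 0,"dz": -20,"rx": 0,"ry": 0,"rz": 0,"fingers": 0.2},{"dx": 0,"dy": 0,"dz": -45,"rx": 0,"ry": 0,"rz": 0,"fingers": 0.2},{"dx": 0,"dy": 0,"dz": -65,"rx": 0,"ry": 0,"rz": 0,"fingers": 0.2},{"dx": 0,"dy": 0,"dz": -78,"rx": 0,"ry": 0,"rz": 0,"fingers": 0.2},{"dx": 0,"dy": 0,"dz": -82,"rx": 0,"ry": 0,"rz": 0,"fingers": 0.2},{"dx": 0,"dy": 0,"dz": -84,"rx": 0,"ry": 0,"rz": 0,"fingers": 0.2},{"dx": 0,"dy": 0,"dz": -84,"rx": 0,"ry": 0,"rz": 0,"fingers": 0.2},{"dx": 0,"dy": 0,"dz": -84,"rx": 0,"ry": 0,"rz": 0,"fingers": -1},{"dx": 0,"dy": 0,"dz": -84,"rx": 0,"ry": 0,"rz": 0,"fingers": -1}]}}

```text
time_s: 15.25
position: [0.4343, 0.0308, 0.037]
tcp_rot: [0.821, 0.571, 0.001, 0.001]
contact_force: [0.1, 0.1, 0.1]
grip_width: 0.33
finger_force: 0.0
```

Emit:
{"op": "carry_out", "data": {"series": [{"dx": 0,"dy": 0,"dz": 0,"rx": 0,"ry": 0,"rz": 0,"fingers": -1},{"dx": 0,"dy": 0,"dz": 0,"rx": 0,"ry": 0,"rz": 0,"fingers": -1},{"dx": 0,"dy": 0,"dz": 0,"rx": 0,"ry": 0,"rz": 0,"fingers": -1},{"dx": 0,"dy": 0,"dz": 10,"rx": 0,"ry": 0,"rz": 0,"fingers": -1},{"dx": 0,"dy": 0,"dz": 35,"rx": 0,"ry": 0,"rz": 0,"fingers": -1},{"dx": 0,"dy": 0,"dz": 70,"rx": 0,"ry": 0,"rz": 0,"fingers": -1},{"dx": 0,"dy": 0,"dz": 100,"rx": 0,"ry": 0,"rz": 0,"fingers": -1},{"dx": 0,"dy": 0,"dz": 114,"rx": 0,"ry": 0,"rz": 0,"fingers": -1},{"dx": 0,"dy": 0,"dz": 114,"rx": 0,"ry": 0,"rz": 0,"fingers": -1},{"dx": 0,"dy": 0,"dz": 114,"rx": 0,"ry": 0,"rz": 0,"fingers": -1}]}}

```text
time_s: 16.08
position: [0.4341, 0.0309, 0.1511]
tcp_rot: [0.821, 0.571, 0.001, 0.001]
contact_force: [0.3, -0.7, -2.0]
grip_width: 0.223
finger_force: 58.6
```

Emit:
{"op": "carry_out", "data": {"series": [{"dx": 216.8,"dy": -82.9,"dz": 0,"rx": 0,"ry": 0,"rz": 0.538,"fingers": -1},{"dx": 216.8,"dy": -82.9,"dz": 0,"rx": 0,"ry": 0,"rz": 0.538,"fingers": -1},{"dx": 216.8,"dy": -82.9,"dz": 0,"rx": 0,"ry": 0,"rz": 0.538,"fingers": -1},{"dx": 216.8,"dy": -82.9,"dz": 0,"rx": 0,"ry": 0,"rz": 0.538,"fingers": -1},{"dx": 216.8,"dy": -82.9,"dz": 0,"rx": 0,"ry": 0,"rz": 0.538,"fingers": -1},{"dx": 216.8,"dy": -82.9,"dz": 0,"rx": 0,"ry": 0,"rz": 0.538,"fingers": -1},{"dx": 216.8,"dy": -82.9,"dz": -10,"rx": 0,"ry": 0,"rz": 0.538,"fingers": -1},{"dx": 216.8,"dy": -82.9,"dz": -30,"rx": 0,"ry": 0,"rz": 0.538,"fingers": -1},{"dx": 216.8,"dy": -82.9,"dz": -50,"rx": 0,"ry": 0,"rz": 0.538,"fingers": -1},{"dx": 216.8,"dy": -82.9,"dz": -65,"rx": 0,"ry": 0,"rz": 0.538,"fingers": -1}]}}

```text
time_s: 16.92
position: [0.6474, -0.0514, 0.0812]
tcp_rot: [0.64, 0.768, -0.001, -0.003]
contact_force: [-1.3, 0.0, -1.2]
grip_width: 0.222
finger_force: 58.9
```

Emit:
{"op": "carry_out", "data": {"series": [{"dx": 0,"dy": 0,"dz": -8,"rx": 0,"ry": 0,"rz": 0,"fingers": -1},{"dx": 0,"dy": 0,"dz": -14,"rx": 0,"ry": 0,"rz": 0,"fingers": -1},{"dx": 0,"dy": 0,"dz": -18,"rx": 0,"ry": 0,"rz": 0,"fingers": -1},{"dx": 0,"dy": 0,"dz": -21,"rx": 0,"ry": 0,"rz": 0,"fingers": -1},{"dx": 0,"dy": 0,"dz": -21,"rx": 0,"ry": 0,"rz": 0,"fingers": -1},{"dx": 0,"dy": 0,"dz": -23,"rx": 0,"ry": 0,"rz": 0,"fingers": -1},{"dx": 0,"dy": 0,"dz": -25,"rx": 0,"ry": 0,"rz": 0,"fingers": -1},{"dx": 0,"dy": 0,"dz": -26,"rx": 0,"ry": 0,"rz": 0,"fingers": -1},{"dx": 0,"dy": 0,"dz": -27,"rx": 0,"ry": 0,"rz": 0,"fingers": -1},{"dx": 0,"dy": 0,"dz": -27,"rx": 0,"ry": 0,"rz": 0,"fingers": -1}]}}

```text
time_s: 17.75
position: [0.6503, -0.052, 0.0583]
tcp_rot: [0.64, 0.768, -0.0, -0.0]
contact_force: [0.2, 0.2, -0.3]
grip_width: 0.223
finger_force: 58.9
```

```bash
python3 -c "
from h import *
go(650.6,-52.4,58,10.4)"
```

```text
t 17.75 p [650.3 -52.   58.3] psi 10.4 grip 19.0 F [ 0.2  0.2 -0.3] ff 58.9 | d [ 0.3 -0.4 -0.3] r [ 0. -0. -0.] j6 -0.37
```

No contact force with the underside at 22, so it is in the notches. Next: lower, press, turn, checking force at the end.

Emit:
{"op": "carry_out", "data": {"series": [{"dx": 0,"dy": 0,"dz": -2,"rx": 0,"ry": 0,"rz": 0,"fingers": -1},{"dx": 0,"dy": 0,"dz": -4,"rx": 0,"ry": 0,"rz": 0,"fingers": -1},{"dx": 0,"dy": 0,"dz": -6,"rx": 0,"ry": 0,"rz": 0,"fingers": -1},{"dx": 0,"dy": 0,"dz": -8,"rx": 0,"ry": 0,"rz": 0,"fingers": -1},{"dx": 0,"dy": 0,"dz": -10,"rx": 0,"ry": 0,"rz": 0,"fingers": -1},{"dx": 0,"dy": 0,"dz": -12,"rx": 0,"ry": 0,"rz": 0,"fingers": -1},{"dx": 0,"dy": 0,"dz": -14,"rx": 0,"ry": 0,"rz": 0,"fingers": -1},{"dx": 0,"dy": 0,"dz": -15.5,"rx": 0,"ry": 0,"rz": 0,"fingers": -1},{"dx": 0,"dy": 0,"dz": -15.5,"rx": 0,"ry": 0,"rz": 0,"fingers": -1},{"dx": 0,"dy": 0,"dz": -15.5,"rx": 0,"ry": 0,"rz": 0,"fingers": -1}]}}

```text
time_s: 18.58
position: [0.6503, -0.052, 0.043]
tcp_rot: [0.64, 0.768, -0.0, 0.0]
contact_force: [-1.7, 1.1, 6.5]
grip_width: 0.228
finger_force: 59.8
```

```bash
python3 -c "
from h import *
go(650.6,-52.4,42.5,-79.6)"
```

```text
t 18.58 p [650.3 -52.   43. ] psi 10.4 grip 19.4 F [-1.7  1.1  6.5] ff 59.8 | d [ 0.3 -0.4 -0.5] r [ 0.    -0.    -1.571] j6 -0.37
```

Emit:
{"op": "carry_out", "data": {"series": [{"dx": 0,"dy": 0,"dz": 0,"rx": 0,"ry": 0,"rz": -0.12,"fingers": -1},{"dx": 0,"dy": 0,"dz": 0,"rx": 0,"ry": 0,"rz": -0.24,"fingers": -1},{"dx": 0,"dy": 0,"dz": 0,"rx": 0,"ry": 0,"rz": -0.36,"fingers": -1},{"dx": 0,"dy": 0,"dz": 0,"rx": 0,"ry": 0,"rz": -0.48,"fingers": -1},{"dx": 0,"dy": 0,"dz": 0,"rx": 0,"ry": 0,"rz": -0.6,"fingers": -1},{"dx": 0,"dy": 0,"dz": 0,"rx": 0,"ry": 0,"rz": -0.72,"fingers": -1},{"dx": 0,"dy": 0,"dz": 0,"rx": 0,"ry": 0,"rz": -0.84,"fingers": -1},{"dx": 0,"dy": 0,"dz": 0,"rx": 0,"ry": 0,"rz": -0.96,"fingers": -1},{"dx": 0,"dy": 0,"dz": 0,"rx": 0,"ry": 0,"rz": -1.08,"fingers": -1},{"dx": 0,"dy": 0,"dz": 0,"rx": 0,"ry": 0,"rz": -1.2,"fingers": -1}]}}

```text
time_s: 19.42
position: [0.6514, -0.0523, 0.0435]
tcp_rot: [0.963, 0.27, 0.001, 0.001]
contact_force: [-0.2, -0.4, 5.3]
grip_width: 0.229
finger_force: 59.6
```

Emit:
{"op": "carry_out", "data": {"series": [{"dx": 0,"dy": 0,"dz": 0,"rx": 0,"ry": 0,"rz": -0.12,"fingers": -1},{"dx": 0,"dy": 0,"dz": 0,"rx": 0,"ry": 0,"rz": -0.24,"fingers": -1},{"dx": 0,"dy": 0,"dz": 0,"rx": 0,"ry": 0,"rz": -0.34,"fingers": -1},{"dx": 0,"dy": 0,"dz": 0,"rx": 0,"ry": 0,"rz": -0.37,"fingers": -1},{"dx": 0,"dy": 0,"dz": 0,"rx": 0,"ry": 0,"rz": -0.37,"fingers": -1},{"dx": 0,"dy": 0,"dz": 0,"rx": 0,"ry": 0,"rz": -0.37,"fingers": -1},{"dx": 0,"dy": 0,"dz": 0,"rx": 0,"ry": 0,"rz": -0.37,"fingers": -1},{"dx": 0,"dy": 0,"dz": 0,"rx": 0,"ry": 0,"rz": -0.37,"fingers": -1},{"dx": 0,"dy": 0,"dz": 0,"rx": 0,"ry": 0,"rz": -0.37,"fingers": -1},{"dx": 0,"dy": 0,"dz": 0,"rx": 0,"ry": 0,"rz": -0.37,"fingers": -1}]}}

```text
time_s: 20.25
position: [0.6515, -0.0523, 0.0435]
tcp_rot: [0.996, 0.091, 0.001, 0.0]
contact_force: [-0.1, -0.9, 5.6]
grip_width: 0.224
finger_force: 59.7
```

```bash
python3 -c "
from h import *
go(650.6,-52.4,42.5,-79.6)"
```

```text
t 20.25 p [651.5 -52.3  43.5] psi -79.5 grip 19.0 F [-0.1 -0.9  5.6] ff 59.7 | d [-0.9 -0.1 -1. ] r [ 0.     0.002 -0.001] j6 1.2
```

Emit:
{"op": "carry_out", "data": {"series": [{"dx": 0,"dy": 0,"dz": 0,"rx": 0,"ry": 0,"rz": 0,"fingers": -0.2},{"dx": 0,"dy": 0,"dz": 0,"rx": 0,"ry": 0,"rz": 0,"fingers": 0.2},{"dx": 0,"dy": 0,"dz": 0,"rx": 0,"ry": 0,"rz": 0,"fingers": 0.2},{"dx": 0,"dy": 0,"dz": 0,"rx": 0,"ry": 0,"rz": 0,"fingers": 0.2},{"dx": 0,"dy": 0,"dz": 0,"rx": 0,"ry": 0,"rz": 0,"fingers": 0.2},{"dx": 0,"dy": 0,"dz": 0,"rx": 0,"ry": 0,"rz": 0,"fingers": 0.2},{"dx": 0,"dy": 0,"dz": 30,"rx": 0,"ry": 0,"rz": 0,"fingers": 0.2},{"dx": 0,"dy": 0,"dz": 65,"rx": 0,"ry": 0,"rz": 0,"fingers": 0.2},{"dx": 0,"dy": 0,"dz": 87.5,"rx": 0,"ry": 0,"rz": 0,"fingers": 0.2},{"dx": 0,"dy": 0,"dz": 87.5,"rx": 0,"ry": 0,"rz": 0,"fingers": 0.2}]}}

```text
time_s: 21.08
position: [0.654, -0.0526, 0.1358]
tcp_rot: [0.996, 0.091, 0.004, 0.001]
contact_force: [1.8, 0.1, 0.1]
grip_width: 0.598
finger_force: 0.0
```

```bash
python3 -c "
from look import *
look('c')
go(474,118.7,120,43)"
```

```text
[648.3 -52.6] [649.5 -53. ] [30.8 20.2] short axis 101.7 top 84.7 88
[ 555.8 -365.6] [ 555.7 -366.5] [ 7.5 25.3] short axis 0.9 top 67.9 39
[ 557.1 -410.3] [ 556.5 -409.8] [ 7.5 25.3] short axis 0.9 top 67.2 34
[ 559.5 -453.8] [ 559.6 -452.6] [ 7.5 25.7] short axis 0.9 top 67.7 36
[ 553.1 -322.3] [ 552.7 -322.9] [ 7.5 22.8] short axis 0.9 top 67.0 34
[477.1 115.8] [474.  118.3] [19.  32.2] short axis 46.4 top 73.0 54
[ 467.2 -387.1] [ 467.3 -386.6] [ 7.3 25.2] short axis 0.7 top 66.8 41
[426.8 205.5] [426.5 205.5] [32.2 20.7] short axis 174.0 top 72.7 107
t 21.13 p [652.6 -52.4 133.4] psi -79.5 grip 51.1 F [ 0.6 -0.2 -1.1] ff 0.0 | d [-178.6  171.1  -13.4] r [-0.   0.   2.1] j6 1.2
```

Emit:
{"op": "carry_out", "data": {"series": [{"dx": -176.6,"dy": 171,"dz": -10,"rx": 0,"ry": 0,"rz": 1.1,"fingers": 0.2},{"dx": -176.6,"dy": 171,"dz": -10,"rx": 0,"ry": 0,"rz": 1.1,"fingers": 0.2},{"dx": -176.6,"dy": 171,"dz": -10,"rx": 0,"ry": 0,"rz": 1.1,"fingers": 0.2},{"dx": -176.6,"dy": 171,"dz": -10,"rx": 0,"ry": 0,"rz": 1.1,"fingers": 0.2},{"dx": -176.6,"dy": 171,"dz": -10,"rx": 0,"ry": 0,"rz": 1.1,"fingers": 0.2},{"dx": -176.6,"dy": 171,"dz": -10,"rx": 0,"ry": 0,"rz": 1.1,"fingers": 0.2},{"dx": -176.6,"dy": 171,"dz": -10,"rx": 0,"ry": 0,"rz": 1.1,"fingers": 0.2},{"dx": -176.6,"dy": 171,"dz": -10,"rx": 0,"ry": 0,"rz": 1.1,"fingers": 0.2},{"dx": -176.6,"dy": 171,"dz": -10,"rx": 0,"ry": 0,"rz": 1.1,"fingers": 0.2},{"dx": -176.6,"dy": 171,"dz": -10,"rx": 0,"ry": 0,"rz": 1.1,"fingers": 0.2}]}}

```text
time_s: 21.97
position: [0.4725, 0.1192, 0.1193]
tcp_rot: [0.8, 0.6, -0.001, -0.001]
contact_force: [-0.3, -0.5, 0.3]
grip_width: 0.603
finger_force: 0.0
```

Emit:
{"op": "carry_out", "data": {"series": [{"dx": 0,"dy": 0,"dz": 0,"rx": 0,"ry": 0,"rz": 0.12,"fingers": 0.2},{"dx": 0,"dy": 0,"dz": 0,"rx": 0,"ry": 0,"rz": 0.24,"fingers": 0.2},{"dx": 0,"dy": 0,"dz": 0,"rx": 0,"ry": 0,"rz": 0.36,"fingers": 0.2},{"dx": 0,"dy": 0,"dz": 0,"rx": 0,"ry": 0,"rz": 0.48,"fingers": 0.2},{"dx": 0,"dy": 0,"dz": 0,"rx": 0,"ry": 0,"rz": 0.6,"fingers": 0.2},{"dx": 0,"dy": 0,"dz": 0,"rx": 0,"ry": 0,"rz": 0.72,"fingers": 0.2},{"dx": 0,"dy": 0,"dz": 0,"rx": 0,"ry": 0,"rz": 0.84,"fingers": 0.2},{"dx": 0,"dy": 0,"dz": 0,"rx": 0,"ry": 0,"rz": 0.96,"fingers": 0.2},{"dx": 0,"dy": 0,"dz": 0,"rx": 0,"ry": 0,"rz": 1.055,"fingers": 0.2},{"dx": 0,"dy": 0,"dz": 0,"rx": 0,"ry": 0,"rz": 1.055,"fingers": 0.2}]}}

```text
time_s: 22.8
position: [0.4731, 0.1188, 0.1195]
tcp_rot: [0.391, 0.92, -0.0, -0.001]
contact_force: [-0.6, 0.0, 0.3]
grip_width: 0.601
finger_force: 0.0
```

```bash
python3 -c "
from look import *
look('c')
go(474,118.7,120,44)"
```

```text
[ 666.4 -136.8] [ 666.5 -136.8] [31.9 20.7] short axis 99.3 top 85.8 98
[650.9 -52.2] [650.9 -52. ] [30.1 22. ] short axis 91.0 top 84.4 103
[ 555.8 -367.2] [ 556. -367.] [ 7.5 25.4] short axis 0.9 top 66.2 41
[ 556.8 -409.5] [ 556.5 -409.5] [ 7.5 25.6] short axis 0.9 top 67.3 35
[ 559.6 -453.3] [ 558.5 -453. ] [10.  25.7] short axis 0.9 top 66.7 43
[ 553.  -322.9] [ 552.7 -323.1] [ 7.5 22.8] short axis 0.9 top 66.4 33
[ 467.3 -386.6] [ 467.2 -386.5] [ 7.3 25.2] short axis 0.7 top 67.3 41
[426.5 205.3] [426.2 205.4] [32.1 20.8] short axis 174.8 top 72.8 109
t 22.85 p [473.2 118.8 119.6] psi 43.7 grip 50.6 F [ 0.2 -0.6  0.1] ff 0.0 | d [ 0.8 -0.1  0.4] r [ 0. -0.  0.] j6 -0.66
```

Emit:
{"op": "carry_out", "data": {"series": [{"dx": 0.3,"dy": 0,"dz": 0,"rx": 0,"ry": 0,"rz": 0,"fingers": 0.2},{"dx": 0.3,"dy": 0,"dz": -20,"rx": 0,"ry": 0,"rz": 0,"fingers": 0.2},{"dx": 0.3,"dy": 0,"dz": -45,"rx": 0,"ry": 0,"rz": 0,"fingers": 0.2},{"dx": 0.3,"dy": 0,"dz": -65,"rx": 0,"ry": 0,"rz": 0,"fingers": 0.2},{"dx": 0.3,"dy": 0,"dz": -78,"rx": 0,"ry": 0,"rz": 0,"fingers": 0.2},{"dx": 0.3,"dy": 0,"dz": -82,"rx": 0,"ry": 0,"rz": 0,"fingers": 0.2},{"dx": 0.3,"dy": 0,"dz": -84,"rx": 0,"ry": 0,"rz": 0,"fingers": 0.2},{"dx": 0.3,"dy": 0,"dz": -84,"rx": 0,"ry": 0,"rz": 0,"fingers": 0.2},{"dx": 0.3,"dy": 0,"dz": -84,"rx": 0,"ry": 0,"rz": 0,"fingers": -1},{"dx": 0.3,"dy": 0,"dz": -84,"rx": 0,"ry": 0,"rz": 0,"fingers": -1}]}}

```text
time_s: 23.68
position: [0.4748, 0.1191, 0.0371]
tcp_rot: [0.391, 0.92, 0.0, 0.001]
contact_force: [0.2, -0.5, 0.5]
grip_width: 0.322
finger_force: 0.0
```

Emit:
{"op": "carry_out", "data": {"series": [{"dx": 0,"dy": 0,"dz": 0,"rx": 0,"ry": 0,"rz": 0,"fingers": -1},{"dx": 0,"dy": 0,"dz": 0,"rx": 0,"ry": 0,"rz": 0,"fingers": -1},{"dx": 0,"dy": 0,"dz": 0,"rx": 0,"ry": 0,"rz": 0,"fingers": -1},{"dx": 0,"dy": 0,"dz": 10,"rx": 0,"ry": 0,"rz": 0,"fingers": -1},{"dx": 0,"dy": 0,"dz": 35,"rx": 0,"ry": 0,"rz": 0,"fingers": -1},{"dx": 0,"dy": 0,"dz": 70,"rx": 0,"ry": 0,"rz": 0,"fingers": -1},{"dx": 0,"dy": 0,"dz": 100,"rx": 0,"ry": 0,"rz": 0,"fingers": -1},{"dx": 0,"dy": 0,"dz": 114,"rx": 0,"ry": 0,"rz": 0,"fingers": -1},{"dx": 0,"dy": 0,"dz": 114,"rx": 0,"ry": 0,"rz": 0,"fingers": -1},{"dx": 0,"dy": 0,"dz": 114,"rx": 0,"ry": 0,"rz": 0,"fingers": -1}]}}

```text
time_s: 24.52
position: [0.4744, 0.1191, 0.1513]
tcp_rot: [0.391, 0.92, 0.001, 0.001]
contact_force: [-0.7, -0.4, -2.0]
grip_width: 0.227
finger_force: 58.7
```

Emit:
{"op": "carry_out", "data": {"series": [{"dx": 160.9,"dy": -86.3,"dz": 0,"rx": 0,"ry": 0,"rz": -0.581,"fingers": -1},{"dx": 160.9,"dy": -86.3,"dz": 0,"rx": 0,"ry": 0,"rz": -0.581,"fingers": -1},{"dx": 160.9,"dy": -86.3,"dz": 0,"rx": 0,"ry": 0,"rz": -0.581,"fingers": -1},{"dx": 160.9,"dy": -86.3,"dz": 0,"rx": 0,"ry": 0,"rz": -0.581,"fingers": -1},{"dx": 160.9,"dy": -86.3,"dz": 0,"rx": 0,"ry": 0,"rz": -0.581,"fingers": -1},{"dx": 160.9,"dy": -86.3,"dz": 0,"rx": 0,"ry": 0,"rz": -0.581,"fingers": -1},{"dx": 160.9,"dy": -86.3,"dz": -10,"rx": 0,"ry": 0,"rz": -0.581,"fingers": -1},{"dx": 160.9,"dy": -86.3,"dz": -30,"rx": 0,"ry": 0,"rz": -0.581,"fingers": -1},{"dx": 160.9,"dy": -86.3,"dz": -50,"rx": 0,"ry": 0,"rz": -0.581,"fingers": -1},{"dx": 160.9,"dy": -86.3,"dz": -65,"rx": 0,"ry": 0,"rz": -0.581,"fingers": -1}]}}

```text
time_s: 25.35
position: [0.6309, 0.0338, 0.0819]
tcp_rot: [0.637, 0.771, -0.002, -0.002]
contact_force: [-1.2, 0.6, -1.1]
grip_width: 0.225
finger_force: 58.9
```

```bash
python3 -c "
from h import *
go(635.2,32.3,85,10.4)"
```

```text
t 25.35 p [630.9  33.8  81.9] psi 10.8 grip 19.1 F [-1.2  0.6 -1.1] ff 58.9 | d [ 4.3 -1.5  3.1] r [-0.001 -0.006 -0.007] j6 -0.24
```

Emit:
{"op": "carry_out", "data": {"series": [{"dx": 0,"dy": 0,"dz": -8,"rx": 0,"ry": 0,"rz": -0.006,"fingers": -1},{"dx": 0,"dy": 0,"dz": -14,"rx": 0,"ry": 0,"rz": -0.006,"fingers": -1},{"dx": 0,"dy": 0,"dz": -18,"rx": 0,"ry": 0,"rz": -0.006,"fingers": -1},{"dx": 0,"dy": 0,"dz": -21,"rx": 0,"ry": 0,"rz": -0.006,"fingers": -1},{"dx": 0,"dy": 0,"dz": -21,"rx": 0,"ry": 0,"rz": -0.006,"fingers": -1},{"dx": 0,"dy": 0,"dz": -23,"rx": 0,"ry": 0,"rz": -0.006,"fingers": -1},{"dx": 0,"dy": 0,"dz": -25,"rx": 0,"ry": 0,"rz": -0.006,"fingers": -1},{"dx": 0,"dy": 0,"dz": -26,"rx": 0,"ry": 0,"rz": -0.006,"fingers": -1},{"dx": 0,"dy": 0,"dz": -27,"rx": 0,"ry": 0,"rz": -0.006,"fingers": -1},{"dx": 0,"dy": 0,"dz": -27,"rx": 0,"ry": 0,"rz": -0.006,"fingers": -1}]}}

```text
time_s: 26.18
position: [0.6348, 0.0327, 0.0582]
tcp_rot: [0.641, 0.768, -0.0, -0.0]
contact_force: [0.9, -0.4, -1.4]
grip_width: 0.225
finger_force: 58.9
```

```bash
python3 -c "
from h import *
go(635.2,32.3,58,10.4)"
```

```text
t 26.18 p [634.8  32.7  58.2] psi 10.3 grip 19.2 F [ 0.9 -0.4 -1.4] ff 58.9 | d [ 0.4 -0.4 -0.2] r [ 0.    -0.     0.002] j6 -0.24
```

Emit:
{"op": "carry_out", "data": {"series": [{"dx": 0,"dy": 0,"dz": -2,"rx": 0,"ry": 0,"rz": 0,"fingers": -1},{"dx": 0,"dy": 0,"dz": -4,"rx": 0,"ry": 0,"rz": 0,"fingers": -1},{"dx": 0,"dy": 0,"dz": -6,"rx": 0,"ry": 0,"rz": 0,"fingers": -1},{"dx": 0,"dy": 0,"dz": -8,"rx": 0,"ry": 0,"rz": 0,"fingers": -1},{"dx": 0,"dy": 0,"dz": -10,"rx": 0,"ry": 0,"rz": 0,"fingers": -1},{"dx": 0,"dy": 0,"dz": -12,"rx": 0,"ry": 0,"rz": 0,"fingers": -1},{"dx": 0,"dy": 0,"dz": -14,"rx": 0,"ry": 0,"rz": 0,"fingers": -1},{"dx": 0,"dy": 0,"dz": -15.5,"rx": 0,"ry": 0,"rz": 0,"fingers": -1},{"dx": 0,"dy": 0,"dz": -15.5,"rx": 0,"ry": 0,"rz": 0,"fingers": -1},{"dx": 0,"dy": 0,"dz": -15.5,"rx": 0,"ry": 0,"rz": 0,"fingers": -1}]}}

```text
time_s: 27.02
position: [0.6349, 0.0327, 0.043]
tcp_rot: [0.641, 0.768, -0.0, -0.0]
contact_force: [-1.4, 0.3, 6.2]
grip_width: 0.226
finger_force: 59.8
```

```bash
python3 -c "
from h import *
go(635.2,32.3,42.5,-79.6)"
```

```text
t 27.02 p [634.9  32.7  43. ] psi 10.3 grip 19.2 F [-1.4  0.3  6.2] ff 59.8 | d [ 0.3 -0.4 -0.5] r [-0.    -0.    -1.569] j6 -0.24
```

Emit:
{"op": "carry_out", "data": {"series": [{"dx": 0,"dy": 0,"dz": 0,"rx": 0,"ry": 0,"rz": -0.12,"fingers": -1},{"dx": 0,"dy": 0,"dz": 0,"rx": 0,"ry": 0,"rz": -0.24,"fingers": -1},{"dx": 0,"dy": 0,"dz": 0,"rx": 0,"ry": 0,"rz": -0.36,"fingers": -1},{"dx": 0,"dy": 0,"dz": 0,"rx": 0,"ry": 0,"rz": -0.48,"fingers": -1},{"dx": 0,"dy": 0,"dz": 0,"rx": 0,"ry": 0,"rz": -0.6,"fingers": -1},{"dx": 0,"dy": 0,"dz": 0,"rx": 0,"ry": 0,"rz": -0.72,"fingers": -1},{"dx": 0,"dy": 0,"dz": 0,"rx": 0,"ry": 0,"rz": -0.84,"fingers": -1},{"dx": 0,"dy": 0,"dz": 0,"rx": 0,"ry": 0,"rz": -0.96,"fingers": -1},{"dx": 0,"dy": 0,"dz": 0,"rx": 0,"ry": 0,"rz": -1.08,"fingers": -1},{"dx": 0,"dy": 0,"dz": 0,"rx": 0,"ry": 0,"rz": -1.2,"fingers": -1}]}}

```text
time_s: 27.85
position: [0.636, 0.0326, 0.0434]
tcp_rot: [0.963, 0.269, 0.001, 0.0]
contact_force: [-0.0, -0.8, 5.3]
grip_width: 0.228
finger_force: 59.7
```

Emit:
{"op": "carry_out", "data": {"series": [{"dx": 0,"dy": 0,"dz": 0,"rx": 0,"ry": 0,"rz": -0.12,"fingers": -1},{"dx": 0,"dy": 0,"dz": 0,"rx": 0,"ry": 0,"rz": -0.24,"fingers": -1},{"dx": 0,"dy": 0,"dz": 0,"rx": 0,"ry": 0,"rz": -0.34,"fingers": -1},{"dx": 0,"dy": 0,"dz": 0,"rx": 0,"ry": 0,"rz": -0.37,"fingers": -1},{"dx": 0,"dy": 0,"dz": 0,"rx": 0,"ry": 0,"rz": -0.37,"fingers": -1},{"dx": 0,"dy": 0,"dz": 0,"rx": 0,"ry": 0,"rz": -0.37,"fingers": -1},{"dx": 0,"dy": 0,"dz": 0,"rx": 0,"ry": 0,"rz": -0.37,"fingers": -1},{"dx": 0,"dy": 0,"dz": 0,"rx": 0,"ry": 0,"rz": -0.37,"fingers": -1},{"dx": 0,"dy": 0,"dz": 0,"rx": 0,"ry": 0,"rz": -0.37,"fingers": -1},{"dx": 0,"dy": 0,"dz": 0,"rx": 0,"ry": 0,"rz": -0.37,"fingers": -1}]}}

```text
time_s: 28.68
position: [0.6359, 0.0326, 0.0435]
tcp_rot: [0.996, 0.09, 0.001, 0.0]
contact_force: [-0.5, -0.5, 5.3]
grip_width: 0.227
finger_force: 59.8
```

```bash
python3 -c "
from h import *
go(635.2,32.3,42.5,-79.6)"
```

```text
t 28.68 p [635.9  32.6  43.5] psi -79.6 grip 19.3 F [-0.5 -0.5  5.3] ff 59.8 | d [-0.7 -0.3 -1. ] r [0.    0.002 0.001] j6 1.33
```

Emit:
{"op": "carry_out", "data": {"series": [{"dx": 0,"dy": 0,"dz": 0,"rx": 0,"ry": 0,"rz": 0,"fingers": -0.2},{"dx": 0,"dy": 0,"dz": 0,"rx": 0,"ry": 0,"rz": 0,"fingers": 0.2},{"dx": 0,"dy": 0,"dz": 0,"rx": 0,"ry": 0,"rz": 0,"fingers": 0.2},{"dx": 0,"dy": 0,"dz": 0,"rx": 0,"ry": 0,"rz": 0,"fingers": 0.2},{"dx": 0,"dy": 0,"dz": 0,"rx": 0,"ry": 0,"rz": 0,"fingers": 0.2},{"dx": 0,"dy": 0,"dz": 0,"rx": 0,"ry": 0,"rz": 0,"fingers": 0.2},{"dx": 0,"dy": 0,"dz": 30,"rx": 0,"ry": 0,"rz": 0,"fingers": 0.2},{"dx": 0,"dy": 0,"dz": 65,"rx": 0,"ry": 0,"rz": 0,"fingers": 0.2},{"dx": 0,"dy": 0,"dz": 87.5,"rx": 0,"ry": 0,"rz": 0,"fingers": 0.2},{"dx": 0,"dy": 0,"dz": 87.5,"rx": 0,"ry": 0,"rz": 0,"fingers": 0.2}]}}

```text
time_s: 29.52
position: [0.6386, 0.0326, 0.1356]
tcp_rot: [0.996, 0.09, 0.005, 0.001]
contact_force: [0.6, 0.2, 1.1]
grip_width: 0.601
finger_force: 0.0
```

```bash
python3 -c "
from look import *
look('c')
go(426.5,205.5,120,-7)"
```

```text
[ 666.6 -137.4] [ 666.7 -137. ] [31.9 21. ] short axis 102.5 top 85.1 102
[651.5 -52.3] [650.8 -52.1] [31.7 20.1] short axis 98.4 top 85.4 96
[630.9  31.3] [630.9  31.2] [21.5 20.1] short axis 102.4 top 85.3 74
[ 555.8 -365.9] [ 555.9 -366.7] [ 7.5 25.2] short axis 0.9 top 67.0 40
[ 556.8 -408.8] [ 556.6 -409.7] [ 7.5 25.5] short axis 0.9 top 66.5 35
[ 559.6 -453.8] [ 559.6 -452.4] [ 7.5 25.8] short axis 0.9 top 67.9 37
[ 553.1 -321.7] [ 552.6 -322.8] [ 7.5 22.7] short axis 0.9 top 67.2 32
[ 467.4 -387.1] [ 467.2 -386.6] [ 7.3 25.1] short axis 0.7 top 67.1 40
t 29.57 p [637.3  32.6 133.3] psi -79.6 grip 51.0 F [ 0.2  0.2 -0.3] ff 0.0 | d [-210.8  172.9  -13.3] r [-0.   0.   1.3] j6 1.33
```

Emit:
{"op": "carry_out", "data": {"series": [{"dx": -208.7,"dy": 173.2,"dz": -10,"rx": 0,"ry": 0,"rz": 1.24,"fingers": 0.2},{"dx": -208.7,"dy": 173.2,"dz": -10,"rx": 0,"ry": 0,"rz": 1.24,"fingers": 0.2},{"dx": -208.7,"dy": 173.2,"dz": -10,"rx": 0,"ry": 0,"rz": 1.24,"fingers": 0.2},{"dx": -208.7,"dy": 173.2,"dz": -10,"rx": 0,"ry": 0,"rz": 1.24,"fingers": 0.2},{"dx": -208.7,"dy": 173.2,"dz": -10,"rx": 0,"ry": 0,"rz": 1.24,"fingers": 0.2},{"dx": -208.7,"dy": 173.2,"dz": -10,"rx": 0,"ry": 0,"rz": 1.24,"fingers": 0.2},{"dx": -208.7,"dy": 173.2,"dz": -10,"rx": 0,"ry": 0,"rz": 1.24,"fingers": 0.2},{"dx": -208.7,"dy": 173.2,"dz": -10,"rx": 0,"ry": 0,"rz": 1.24,"fingers": 0.2},{"dx": -208.7,"dy": 173.2,"dz": -10,"rx": 0,"ry": 0,"rz": 1.24,"fingers": 0.2},{"dx": -208.7,"dy": 173.2,"dz": -10,"rx": 0,"ry": 0,"rz": 1.24,"fingers": 0.2}]}}

```text
time_s: 30.4
position: [0.4246, 0.2061, 0.1192]
tcp_rot: [0.756, 0.655, -0.001, -0.0]
contact_force: [-0.3, 0.8, -0.2]
grip_width: 0.6
finger_force: 0.0
```

```bash
python3 -c "
from look import *
look('c')
go(426.5,205.5,120,-7)"
```

```text
[ 666.4 -137.3] [ 666.5 -136.8] [32.6 21.3] short axis 100.9 top 84.5 107
[651.3 -52.5] [650.9 -52.1] [30.1 22. ] short axis 91.0 top 84.3 105
[636.  32.] [635.6  32. ] [32.4 19.5] short axis 91.3 top 84.7 103
[ 555.6 -366.1] [ 555.7 -366.3] [ 7.5 25.3] short axis 0.9 top 68.4 41
[ 557.2 -410. ] [ 556.5 -409.6] [ 7.5 25.5] short axis 0.9 top 67.3 34
[ 559.8 -453.7] [ 559.7 -452.8] [ 7.5 25.9] short axis 0.9 top 66.9 40
[ 553.5 -322.5] [ 552.7 -323. ] [ 7.5 22.8] short axis 0.9 top 66.8 29
[ 467.  -386.1] [ 467.2 -386.3] [ 7.3 25.2] short axis 0.7 top 67.8 35
[425.2 196.7] [425.6 197. ] [14.3 21. ] short axis 82.8 top 72.8 47
t 30.45 p [424.9 206.  119.3] psi -7.8 grip 50.8 F [0.2 0.7 0.2] ff 0.0 | d [ 1.6 -0.5  0.7] r [ 0. -0.  0.] j6 0.44
```

Emit:
{"op": "carry_out", "data": {"series": [{"dx": 0,"dy": 0,"dz": 0,"rx": 0,"ry": 0,"rz": 0.014,"fingers": 0.2},{"dx": 0,"dy": 0,"dz": -20,"rx": 0,"ry": 0,"rz": 0.014,"fingers": 0.2},{"dx": 0,"dy": 0,"dz": -45,"rx": 0,"ry": 0,"rz": 0.014,"fingers": 0.2},{"dx": 0,"dy": 0,"dz": -65,"rx": 0,"ry": 0,"rz": 0.014,"fingers": 0.2},{"dx": 0,"dy": 0,"dz": -78,"rx": 0,"ry": 0,"rz": 0.014,"fingers": 0.2},{"dx": 0,"dy": 0,"dz": -82,"rx": 0,"ry": 0,"rz": 0.014,"fingers": 0.2},{"dx": 0,"dy": 0,"dz": -84,"rx": 0,"ry": 0,"rz": 0.014,"fingers": 0.2},{"dx": 0,"dy": 0,"dz": -84,"rx": 0,"ry": 0,"rz": 0.014,"fingers": 0.2},{"dx": 0,"dy": 0,"dz": -84,"rx": 0,"ry": 0,"rz": 0.014,"fingers": -1},{"dx": 0,"dy": 0,"dz": -84,"rx": 0,"ry": 0,"rz": 0.014,"fingers": -1}]}}

```text
time_s: 31.28
position: [0.4269, 0.2061, 0.037]
tcp_rot: [0.754, 0.657, 0.001, 0.0]
contact_force: [0.9, -0.5, 0.1]
grip_width: 0.329
finger_force: 0.0
```

Emit:
{"op": "carry_out", "data": {"series": [{"dx": 0,"dy": 0,"dz": 0,"rx": 0,"ry": 0,"rz": 0,"fingers": -1},{"dx": 0,"dy": 0,"dz": 0,"rx": 0,"ry": 0,"rz": 0,"fingers": -1},{"dx": 0,"dy": 0,"dz": 0,"rx": 0,"ry": 0,"rz": 0,"fingers": -1},{"dx": 0,"dy": 0,"dz": 10,"rx": 0,"ry": 0,"rz": 0,"fingers": -1},{"dx": 0,"dy": 0,"dz": 35,"rx": 0,"ry": 0,"rz": 0,"fingers": -1},{"dx": 0,"dy": 0,"dz": 70,"rx": 0,"ry": 0,"rz": 0,"fingers": -1},{"dx": 0,"dy": 0,"dz": 100,"rx": 0,"ry": 0,"rz": 0,"fingers": -1},{"dx": 0,"dy": 0,"dz": 114,"rx": 0,"ry": 0,"rz": 0,"fingers": -1},{"dx": 0,"dy": 0,"dz": 114,"rx": 0,"ry": 0,"rz": 0,"fingers": -1},{"dx": 0,"dy": 0,"dz": 114,"rx": 0,"ry": 0,"rz": 0,"fingers": -1}]}}

```text
time_s: 32.12
position: [0.4267, 0.2061, 0.151]
tcp_rot: [0.754, 0.657, 0.001, 0.0]
contact_force: [-0.7, 0.7, -2.0]
grip_width: 0.229
finger_force: 58.1
```

```bash
python3 -c "
from h import *
go(620,116.7,150,10.4)"
```

```text
t 32.12 p [426.7 206.1 151. ] psi -7.8 grip 19.5 F [-0.7  0.7 -2. ] ff 58.1 | d [193.3 -89.4  -1. ] r [-0.001  0.002  0.318] j6 0.44
```

Emit:
{"op": "carry_out", "data": {"series": [{"dx": 193.5,"dy": -88.8,"dz": 0,"rx": 0,"ry": 0,"rz": 0.318,"fingers": -1},{"dx": 193.5,"dy": -88.8,"dz": 0,"rx": 0,"ry": 0,"rz": 0.318,"fingers": -1},{"dx": 193.5,"dy": -88.8,"dz": 0,"rx": 0,"ry": 0,"rz": 0.318,"fingers": -1},{"dx": 193.5,"dy": -88.8,"dz": 0,"rx": 0,"ry": 0,"rz": 0.318,"fingers": -1},{"dx": 193.5,"dy": -88.8,"dz": 0,"rx": 0,"ry": 0,"rz": 0.318,"fingers": -1},{"dx": 193.5,"dy": -88.8,"dz": 0,"rx": 0,"ry": 0,"rz": 0.318,"fingers": -1},{"dx": 193.5,"dy": -88.8,"dz": -10,"rx": 0,"ry": 0,"rz": 0.318,"fingers": -1},{"dx": 193.5,"dy": -88.8,"dz": -30,"rx": 0,"ry": 0,"rz": 0.318,"fingers": -1},{"dx": 193.5,"dy": -88.8,"dz": -50,"rx": 0,"ry": 0,"rz": 0.318,"fingers": -1},{"dx": 193.5,"dy": -88.8,"dz": -65,"rx": 0,"ry": 0,"rz": 0.318,"fingers": -1}]}}

```text
time_s: 32.95
position: [0.6155, 0.1176, 0.0814]
tcp_rot: [0.64, 0.769, -0.002, -0.002]
contact_force: [-0.0, 0.0, -0.5]
grip_width: 0.228
finger_force: 58.6
```

Emit:
{"op": "carry_out", "data": {"series": [{"dx": 0,"dy": 0,"dz": -8,"rx": 0,"ry": 0,"rz": 0,"fingers": -1},{"dx": 0,"dy": 0,"dz": -14,"rx": 0,"ry": 0,"rz": 0,"fingers": -1},{"dx": 0,"dy": 0,"dz": -18,"rx": 0,"ry": 0,"rz": 0,"fingers": -1},{"dx": 0,"dy": 0,"dz": -21,"rx": 0,"ry": 0,"rz": 0,"fingers": -1},{"dx": 0,"dy": 0,"dz": -21,"rx": 0,"ry": 0,"rz": 0,"fingers": -1},{"dx": 0,"dy": 0,"dz": -23,"rx": 0,"ry": 0,"rz": 0,"fingers": -1},{"dx": 0,"dy": 0,"dz": -25,"rx": 0,"ry": 0,"rz": 0,"fingers": -1},{"dx": 0,"dy": 0,"dz": -26,"rx": 0,"ry": 0,"rz": 0,"fingers": -1},{"dx": 0,"dy": 0,"dz": -27,"rx": 0,"ry": 0,"rz": 0,"fingers": -1},{"dx": 0,"dy": 0,"dz": -27,"rx": 0,"ry": 0,"rz": 0,"fingers": -1}]}}

```text
time_s: 33.78
position: [0.6197, 0.1171, 0.0583]
tcp_rot: [0.64, 0.768, 0.0, -0.0]
contact_force: [1.3, -0.3, -0.4]
grip_width: 0.226
finger_force: 58.6
```

```bash
python3 -c "
from h import *
go(620,116.7,58,10.4)"
```

```text
t 33.78 p [619.7 117.1  58.3] psi 10.4 grip 19.2 F [ 1.3 -0.3 -0.4] ff 58.6 | d [ 0.3 -0.4 -0.3] r [-0. -0. -0.] j6 -0.1
```

Emit:
{"op": "carry_out", "data": {"series": [{"dx": 0,"dy": 0,"dz": -2,"rx": 0,"ry": 0,"rz": 0,"fingers": -1},{"dx": 0,"dy": 0,"dz": -4,"rx": 0,"ry": 0,"rz": 0,"fingers": -1},{"dx": 0,"dy": 0,"dz": -6,"rx": 0,"ry": 0,"rz": 0,"fingers": -1},{"dx": 0,"dy": 0,"dz": -8,"rx": 0,"ry": 0,"rz": 0,"fingers": -1},{"dx": 0,"dy": 0,"dz": -10,"rx": 0,"ry": 0,"rz": 0,"fingers": -1},{"dx": 0,"dy": 0,"dz": -12,"rx": 0,"ry": 0,"rz": 0,"fingers": -1},{"dx": 0,"dy": 0,"dz": -14,"rx": 0,"ry": 0,"rz": 0,"fingers": -1},{"dx": 0,"dy": 0,"dz": -15.5,"rx": 0,"ry": 0,"rz": 0,"fingers": -1},{"dx": 0,"dy": 0,"dz": -15.5,"rx": 0,"ry": 0,"rz": 0,"fingers": -1},{"dx": 0,"dy": 0,"dz": -15.5,"rx": 0,"ry": 0,"rz": 0,"fingers": -1}]}}

```text
time_s: 34.62
position: [0.6197, 0.1171, 0.043]
tcp_rot: [0.64, 0.768, -0.0, -0.0]
contact_force: [-2.6, 0.4, 7.1]
grip_width: 0.226
finger_force: 59.4
```

```bash
python3 -c "
from h import *
go(620,116.7,42.5,-79.6)"
```

```text
t 34.62 p [619.7 117.1  43. ] psi 10.4 grip 19.3 F [-2.6  0.4  7.1] ff 59.4 | d [ 0.3 -0.4 -0.5] r [-0.    -0.    -1.571] j6 -0.1
```

Emit:
{"op": "carry_out", "data": {"series": [{"dx": 0,"dy": 0,"dz": 0,"rx": 0,"ry": 0,"rz": -0.12,"fingers": -1},{"dx": 0,"dy": 0,"dz": 0,"rx": 0,"ry": 0,"rz": -0.24,"fingers": -1},{"dx": 0,"dy": 0,"dz": 0,"rx": 0,"ry": 0,"rz": -0.36,"fingers": -1},{"dx": 0,"dy": 0,"dz": 0,"rx": 0,"ry": 0,"rz": -0.48,"fingers": -1},{"dx": 0,"dy": 0,"dz": 0,"rx": 0,"ry": 0,"rz": -0.6,"fingers": -1},{"dx": 0,"dy": 0,"dz": 0,"rx": 0,"ry": 0,"rz": -0.72,"fingers": -1},{"dx": 0,"dy": 0,"dz": 0,"rx": 0,"ry": 0,"rz": -0.84,"fingers": -1},{"dx": 0,"dy": 0,"dz": 0,"rx": 0,"ry": 0,"rz": -0.96,"fingers": -1},{"dx": 0,"dy": 0,"dz": 0,"rx": 0,"ry": 0,"rz": -1.08,"fingers": -1},{"dx": 0,"dy": 0,"dz": 0,"rx": 0,"ry": 0,"rz": -1.2,"fingers": -1}]}}

```text
time_s: 35.45
position: [0.6208, 0.1171, 0.0435]
tcp_rot: [0.963, 0.27, 0.001, 0.0]
contact_force: [0.2, 0.1, 4.9]
grip_width: 0.227
finger_force: 59.6
```

Emit:
{"op": "carry_out", "data": {"series": [{"dx": 0,"dy": 0,"dz": 0,"rx": 0,"ry": 0,"rz": -0.12,"fingers": -1},{"dx": 0,"dy": 0,"dz": 0,"rx": 0,"ry": 0,"rz": -0.24,"fingers": -1},{"dx": 0,"dy": 0,"dz": 0,"rx": 0,"ry": 0,"rz": -0.34,"fingers": -1},{"dx": 0,"dy": 0,"dz": 0,"rx": 0,"ry": 0,"rz": -0.37,"fingers": -1},{"dx": 0,"dy": 0,"dz": 0,"rx": 0,"ry": 0,"rz": -0.37,"fingers": -1},{"dx": 0,"dy": 0,"dz": 0,"rx": 0,"ry": 0,"rz": -0.37,"fingers": -1},{"dx": 0,"dy": 0,"dz": 0,"rx": 0,"ry": 0,"rz": -0.37,"fingers": -1},{"dx": 0,"dy": 0,"dz": 0,"rx": 0,"ry": 0,"rz": -0.37,"fingers": -1},{"dx": 0,"dy": 0,"dz": 0,"rx": 0,"ry": 0,"rz": -0.37,"fingers": -1},{"dx": 0,"dy": 0,"dz": 0,"rx": 0,"ry": 0,"rz": -0.37,"fingers": -1}]}}

```text
time_s: 36.28
position: [0.6208, 0.1171, 0.0435]
tcp_rot: [0.996, 0.091, 0.001, 0.0]
contact_force: [-0.9, -1.0, 6.2]
grip_width: 0.226
finger_force: 59.3
```

```bash
python3 -c "
from h import *
go(620,116.7,42.5,-79.6)"
```

```text
t 36.28 p [620.8 117.1  43.5] psi -79.5 grip 19.2 F [-0.9 -1.   6.2] ff 59.3 | d [-0.8 -0.4 -1. ] r [-0.     0.002 -0.001] j6 1.47
```

Emit:
{"op": "carry_out", "data": {"series": [{"dx": 0,"dy": 0,"dz": 0,"rx": 0,"ry": 0,"rz": 0,"fingers": -0.2},{"dx": 0,"dy": 0,"dz": 0,"rx": 0,"ry": 0,"rz": 0,"fingers": 0.2},{"dx": 0,"dy": 0,"dz": 0,"rx": 0,"ry": 0,"rz": 0,"fingers": 0.2},{"dx": 0,"dy": 0,"dz": 0,"rx": 0,"ry": 0,"rz": 0,"fingers": 0.2},{"dx": 0,"dy": 0,"dz": 0,"rx": 0,"ry": 0,"rz": 0,"fingers": 0.2},{"dx": 0,"dy": 0,"dz": 0,"rx": 0,"ry": 0,"rz": 0,"fingers": 0.2},{"dx": 0,"dy": 0,"dz": 30,"rx": 0,"ry": 0,"rz": 0,"fingers": 0.2},{"dx": 0,"dy": 0,"dz": 65,"rx": 0,"ry": 0,"rz": 0,"fingers": 0.2},{"dx": 0,"dy": 0,"dz": 87.5,"rx": 0,"ry": 0,"rz": 0,"fingers": 0.2},{"dx": 0,"dy": 0,"dz": 87.5,"rx": 0,"ry": 0,"rz": 0,"fingers": 0.2}]}}

```text
time_s: 37.12
position: [0.6234, 0.1175, 0.1355]
tcp_rot: [0.996, 0.091, 0.005, -0.0]
contact_force: [1.1, -0.2, 1.4]
grip_width: 0.601
finger_force: 0.0
```

Emit:
{"op": "carry_out", "data": {"series": [{"dx": -132.6,"dy": 268.3,"dz": 0,"rx": 0,"ry": 0,"rz": 1.2,"fingers": 0},{"dx": -132.6,"dy": 268.3,"dz": 0,"rx": 0,"ry": 0,"rz": 1.2,"fingers": 0},{"dx": -132.6,"dy": 268.3,"dz": 0,"rx": 0,"ry": 0,"rz": 1.2,"fingers": 0},{"dx": -132.6,"dy": 268.3,"dz": 0,"rx": 0,"ry": 0,"rz": 1.2,"fingers": 0},{"dx": -132.6,"dy": 268.3,"dz": 0,"rx": 0,"ry": 0,"rz": 1.2,"fingers": 0},{"dx": -132.6,"dy": 268.3,"dz": 0,"rx": 0,"ry": 0,"rz": 1.2,"fingers": 0},{"dx": -132.6,"dy": 268.3,"dz": 0,"rx": 0,"ry": 0,"rz": 1.2,"fingers": 0},{"dx": -132.6,"dy": 268.3,"dz": 0,"rx": 0,"ry": 0,"rz": 1.2,"fingers": 0},{"dx": -132.6,"dy": 268.3,"dz": 0,"rx": 0,"ry": 0,"rz": 1.2,"fingers": 0},{"dx": -132.6,"dy": 268.3,"dz": 0,"rx": 0,"ry": 0,"rz": 1.2,"fingers": 0}]}}

```text
time_s: 37.95
position: [0.4857, 0.3866, 0.1295]
tcp_rot: [0.767, 0.641, -0.001, -0.0]
contact_force: [0.8, -0.7, 0.1]
grip_width: 0.501
finger_force: 0.0
```

```bash
python3 -c "
from look import *
look('d',True)
go(487.4,385,130,89)"
```

```text
[ 666.3 -137.4] [ 666.4 -136.8] [32.7 21.1] short axis 99.2 top 84.7 102
[651.2 -52.5] [650.8 -52.7] [32.6 20.2] short axis 101.5 top 85.5 88
[635.7  31.9] [636.   32.1] [31.4 20.6] short axis 102.2 top 84.4 107
[619.2 116.1] [619.6 116.3] [32.4 21. ] short axis 99.8 top 85.0 105
[ 555.8 -366.7] [ 555.8 -366.7] [ 7.5 25.3] short axis 0.9 top 67.3 38
[ 557.2 -410.7] [ 556.6 -409.9] [ 7.5 25.3] short axis 0.9 top 66.8 34
[ 559.7 -453.6] [ 559.6 -452.6] [ 7.5 25.6] short axis 0.9 top 67.8 33
[ 553.1 -322.2] [ 552.7 -323. ] [ 7.5 22.8] short axis 0.9 top 66.8 34
[ 467.  -386.4] [ 467.2 -386.4] [ 7.3 25.2] short axis 0.7 top 67.5 41
t 38.0 p [486.1 386.  129.5] psi -10.2 grip 42.5 F [ 0.6  0.  -0.9] ff 0.0 | d [ 1.3 -1.   0.5] r [ 0.  -0.   1.7] j6 0.74
```

View pics/d.png

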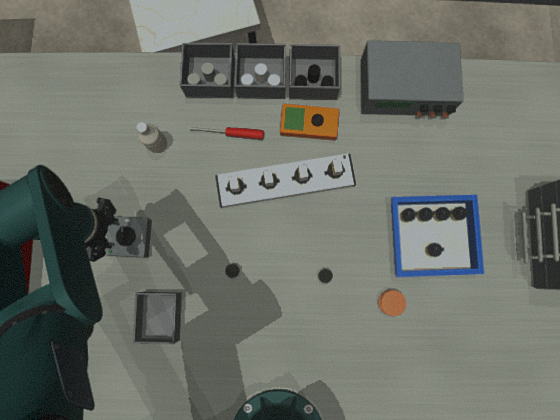

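All four lamps show locked (tops about 84.5 mm, short axes about 100°), and the wedge stands in the tray at pixel (434,250). The bench is otherwise clear of lamps; the two shells at (232,270) and (325,276) haven't moved. Now the switch.

Emit:
{"op": "carry_out", "data": {"series": [{"dx": 0,"dy": 0,"dz": 0,"rx": 0,"ry": 0,"rz": 0.12,"fingers": 0},{"dx": 0,"dy": 0,"dz": 0,"rx": 0,"ry": 0,"rz": 0.24,"fingers": 0},{"dx": 0,"dy": 0,"dz": 0,"rx": 0,"ry": 0,"rz": 0.36,"fingers": 0},{"dx": 0,"dy": 0,"dz": 0,"rx": 0,"ry": 0,"rz": 0.48,"fingers": 0},{"dx": 0,"dy": 0,"dz": 0,"rx": 0,"ry": 0,"rz": 0.6,"fingers": 0},{"dx": 0,"dy": 0,"dz": 0,"rx": 0,"ry": 0,"rz": 0.72,"fingers": 0},{"dx": 0,"dy": 0,"dz": 0,"rx": 0,"ry": 0,"rz": 0.84,"fingers": 0},{"dx": 0,"dy": 0,"dz": 0,"rx": 0,"ry": 0,"rz": 0.96,"fingers": 0},{"dx": 0,"dy": 0,"dz": 0,"rx": 0,"ry": 0,"rz": 1.08,"fingers": 0},{"dx": 0,"dy": 0,"dz": 0,"rx": 0,"ry": 0,"rz": 1.2,"fingers": 0}]}}

```text
time_s: 38.83
position: [0.4869, 0.385, 0.1297]
tcp_rot: [0.274, 0.962, -0.0, -0.0]
contact_force: [-0.4, 0.2, 0.4]
grip_width: 0.504
finger_force: 0.0
```

Emit:
{"op": "carry_out", "data": {"series": [{"dx": 0,"dy": 0,"dz": 0,"rx": 0,"ry": 0,"rz": 0.12,"fingers": 0},{"dx": 0,"dy": 0,"dz": 0,"rx": 0,"ry": 0,"rz": 0.24,"fingers": 0},{"dx": 0,"dy": 0,"dz": 0,"rx": 0,"ry": 0,"rz": 0.36,"fingers": 0},{"dx": 0,"dy": 0,"dz": 0,"rx": 0,"ry": 0,"rz": 0.48,"fingers": 0},{"dx": 0,"dy": 0,"dz": -20,"rx": 0,"ry": 0,"rz": 0.53,"fingers": 0},{"dx": 0,"dy": 0,"dz": -40,"rx": 0,"ry": 0,"rz": 0.53,"fingers": 0},{"dx": 0,"dy": 0,"dz": -60,"rx": 0,"ry": 0,"rz": 0.53,"fingers": 0},{"dx": 0,"dy": 0,"dz": -72,"rx": 0,"ry": 0,"rz": 0.53,"fingers": 0},{"dx": 0,"dy": 0,"dz": -77,"rx": 0,"ry": 0,"rz": 0.53,"fingers": 0},{"dx": 0,"dy": 0,"dz": -78,"rx": 0,"ry": 0,"rz": 0.53,"fingers": 0}]}}

```text
time_s: 39.67
position: [0.4863, 0.3848, 0.0509]
tcp_rot: [0.015, 1.0, -0.001, -0.001]
contact_force: [0.8, 0.5, 0.1]
grip_width: 0.496
finger_force: 0.0
```

```bash
python3 -c "
from h import *
go(487.4,385,52,89)"
```

```text
t 39.67 p [486.3 384.8  50.9] psi 88.3 grip 42.1 F [0.8 0.5 0.1] ff 0.0 | d [1.1 0.2 1.1] r [ 0.001 -0.002  0.012] j6 -0.98
```

Emit:
{"op": "carry_out", "data": {"series": [{"dx": 0,"dy": 0,"dz": 0,"rx": 0,"ry": 0,"rz": 0,"fingers": -1},{"dx": 0,"dy": 0,"dz": 0,"rx": 0,"ry": 0,"rz": 0,"fingers": -1},{"dx": 0,"dy": 0,"dz": 0,"rx": 0,"ry": 0,"rz": 0,"fingers": -1},{"dx": 0,"dy": 0,"dz": 0,"rx": 0,"ry": 0,"rz": 0,"fingers": -1},{"dx": 0,"dy": 0,"dz": 0,"rx": 0,"ry": 0,"rz": 0,"fingers": -1},{"dx": 0,"dy": 0,"dz": 0,"rx": 0,"ry": 0,"rz": 0,"fingers": -1},{"dx": 0,"dy": 0,"dz": 0,"rx": 0,"ry": 0,"rz": -0.05,"fingers": -1},{"dx": 0,"dy": 0,"dz": 0,"rx": 0,"ry": 0,"rz": -0.1,"fingers": -1},{"dx": 0,"dy": 0,"dz": 0,"rx": 0,"ry": 0,"rz": -0.15,"fingers": -1},{"dx": 0,"dy": 0,"dz": 0,"rx": 0,"ry": 0,"rz": -0.2,"fingers": -1}]}}

```text
time_s: 40.5
position: [0.4879, 0.3872, 0.0536]
tcp_rot: [0.115, 0.993, 0.002, 0.001]
contact_force: [-0.6, 4.9, -1.2]
grip_width: 0.128
finger_force: 61.7
```

```bash
python3 -c "
from h import *
go(487.4,385,52,89)
print(status.observe()['moment'])"
```

```text
t 40.5 p [487.9 387.2  53.6] psi 76.8 grip 10.9 F [-0.6  4.9 -1.2] ff 61.7 | d [-0.5 -2.2 -1.6] r [-0.003  0.002  0.214] j6 -0.78
[0.52828855 0.26581958 0.19170786]
```

Emit:
{"op": "carry_out", "data": {"series": [{"dx": 0,"dy": 0.5,"dz": 0,"rx": 0,"ry": 0,"rz": -0.11,"fingers": -1},{"dx": 0,"dy": 1,"dz": 0,"rx": 0,"ry": 0,"rz": -0.22,"fingers": -1},{"dx": 0,"dy": 1,"dz": 0,"rx": 0,"ry": 0,"rz": -0.33,"fingers": -1},{"dx": 0,"dy": 1,"dz": 0,"rx": 0,"ry": 0,"rz": -0.44,"fingers": -1},{"dx": 0,"dy": 1,"dz": 0,"rx": 0,"ry": 0,"rz": -0.55,"fingers": -1},{"dx": 0,"dy": 1,"dz": 0,"rx": 0,"ry": 0,"rz": -0.66,"fingers": -1},{"dx": 0,"dy": 1,"dz": 0,"rx": 0,"ry": 0,"rz": -0.77,"fingers": -1},{"dx": 0,"dy": 1,"dz": 0,"rx": 0,"ry": 0,"rz": -0.88,"fingers": -1},{"dx": 0,"dy": 1,"dz": 0,"rx": 0,"ry": 0,"rz": -0.99,"fingers": -1},{"dx": 0,"dy": 1,"dz": 0,"rx": 0,"ry": 0,"rz": -1.1,"fingers": -1}]}}

```text
time_s: 41.33
position: [0.4872, 0.3868, 0.0536]
tcp_rot: [0.619, 0.785, 0.0, -0.0]
contact_force: [-1.4, 1.0, 2.9]
grip_width: 0.123
finger_force: 62.2
```

Emit:
{"op": "carry_out", "data": {"series": [{"dx": 0,"dy": 0,"dz": 0,"rx": 0,"ry": 0,"rz": -0.05,"fingers": -1},{"dx": 0,"dy": 0,"dz": 0,"rx": 0,"ry": 0,"rz": -0.05,"fingers": -1},{"dx": 0,"dy": 0,"dz": 0,"rx": 0,"ry": 0,"rz": -0.05,"fingers": -1},{"dx": 0,"dy": 0,"dz": 0,"rx": 0,"ry": 0,"rz": -0.05,"fingers": -1},{"dx": 0,"dy": 0,"dz": 0,"rx": 0,"ry": 0,"rz": -0.05,"fingers": -1},{"dx": 0,"dy": 0,"dz": 0,"rx": 0,"ry": 0,"rz": -0.05,"fingers": -0.3},{"dx": 0,"dy": 0,"dz": 0,"rx": 0,"ry": 0,"rz": -0.05,"fingers": 0},{"dx": 0,"dy": 0,"dz": 0,"rx": 0,"ry": 0,"rz": -0.05,"fingers": 0},{"dx": 0,"dy": 0,"dz": 0,"rx": 0,"ry": 0,"rz": -0.05,"fingers": 0},{"dx": 0,"dy": 0,"dz": 0,"rx": 0,"ry": 0,"rz": -0.05,"fingers": 0}]}}

```text
time_s: 42.17
position: [0.4872, 0.3864, 0.0522]
tcp_rot: [0.636, 0.772, 0.0, 0.0]
contact_force: [-0.5, -0.7, -0.4]
grip_width: 0.498
finger_force: 0.0
```

Emit:
{"op": "carry_out", "data": {"series": [{"dx": 0,"dy": 0,"dz": 10,"rx": 0,"ry": 0,"rz": 0,"fingers": 0},{"dx": 0,"dy": 0,"dz": 30,"rx": 0,"ry": 0,"rz": 0,"fingers": 0},{"dx": 0,"dy": 0,"dz": 60,"rx": 0,"ry": 0,"rz": 0,"fingers": 0},{"dx": 0,"dy": 0,"dz": 100,"rx": 0,"ry": 0,"rz": 0,"fingers": 0},{"dx": 0,"dy": -40,"dz": 130,"rx": 0,"ry": 0,"rz": 0,"fingers": 0},{"dx": 0,"dy": -80,"dz": 150,"rx": 0,"ry": 0,"rz": 0,"fingers": 0},{"dx": 0,"dy": -120,"dz": 150,"rx": 0,"ry": 0,"rz": 0,"fingers": 0},{"dx": 0,"dy": -150,"dz": 150,"rx": 0,"ry": 0,"rz": 0,"fingers": 0},{"dx": 0,"dy": -150,"dz": 150,"rx": 0,"ry": 0,"rz": 0,"fingers": 0},{"dx": 0,"dy": -150,"dz": 150,"rx": 0,"ry": 0,"rz": 0,"fingers": 0}]}}

```text
time_s: 43.0
position: [0.4872, 0.2348, 0.2033]
tcp_rot: [0.637, 0.771, 0.0, 0.0]
contact_force: [0.2, 0.4, 1.2]
grip_width: 0.501
finger_force: 0.0
```

```bash
python3 -c "
from look import *
p,d,P=look('e',False)
H=P[:,:,2];m=(H>.065)&(H<.09)&(np.hypot(P[:,:,0]-.487,P[:,:,1]-.385)<.04); vv,uu=np.nonzero(m);print('grip',cv2.minAreaRect((plane('top',np.c_[uu,vv],.073)[:,:2]*1000).astype(np.float32)))
cv2.imwrite('pics/e.png',cv2.resize(p[100:300,90:500],(780,380)))
go(487,236,200,9)"
```

```text
[ 666.6 -137.1] [ 666.6 -136.8] [32.4 21. ] short axis 102.1 top 84.6 108
[650.6 -52.5] [650.8 -52. ] [30.1 22. ] short axis 91.0 top 84.8 101
[635.3  31.9] [635.7  32. ] [32.5 19.5] short axis 91.3 top 84.4 102
[619.7 116.2] [619.7 116.2] [32.1 20.5] short axis 98.8 top 85.1 102
[ 555.5 -366.4] [ 555.7 -366.4] [ 7.5 25.3] short axis 0.9 top 68.2 36
[ 557.  -409.5] [ 556.6 -409.7] [ 7.5 25.7] short axis 0.9 top 66.7 38
[ 559.6 -452.7] [ 559.6 -452.5] [ 7.5 25.8] short axis 0.9 top 67.6 42
[ 553.1 -323.2] [ 552.7 -323.1] [ 7.5 22.6] short axis 0.9 top 66.7 34
[ 467.2 -387.3] [ 467.2 -386.5] [ 7.3 25.2] short axis 0.7 top 67.2 40
grip ((481.08612060546875, 395.58056640625), (2.4374401569366455, 22.23097038269043), 1.1040722131729126)
t 43.05 p [487.4 236.1 203.1] psi 10.9 grip 42.4 F [ 0.1  0.1 -0.1] ff 0.0 | d [-0.4 -0.1 -3.1] r [-0.  0. -0.] j6 0.13
```

View pics/e.png

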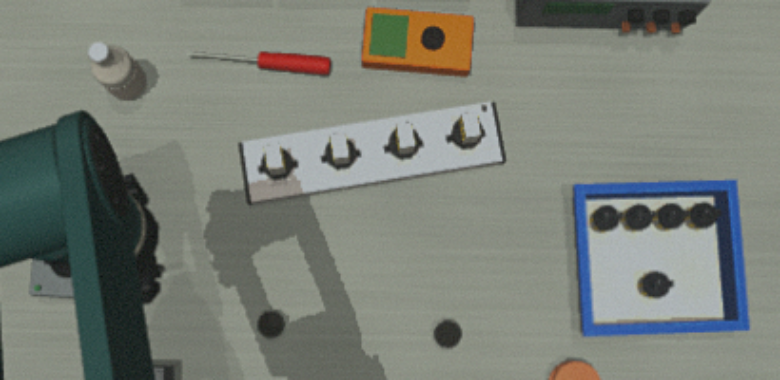

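The lamps and wedge are still good, but the arm hides the switch. I'll move the arm aside and verify the bar direction.

Emit:
{"op": "carry_out", "data": {"series": [{"dx": -40,"dy": -240,"dz": 0,"rx": 0,"ry": 0,"rz": 0,"fingers": 0},{"dx": -40,"dy": -240,"dz": 0,"rx": 0,"ry": 0,"rz": 0,"fingers": 0},{"dx": -40,"dy": -240,"dz": 0,"rx": 0,"ry": 0,"rz": 0,"fingers": 0},{"dx": -40,"dy": -240,"dz": 0,"rx": 0,"ry": 0,"rz": 0,"fingers": 0},{"dx": -40,"dy": -240,"dz": 0,"rx": 0,"ry": 0,"rz": 0,"fingers": 0},{"dx": -40,"dy": -240,"dz": 0,"rx": 0,"ry": 0,"rz": 0,"fingers": 0},{"dx": -40,"dy": -240,"dz": 0,"rx": 0,"ry": 0,"rz": 0,"fingers": 0},{"dx": -40,"dy": -240,"dz": 0,"rx": 0,"ry": 0,"rz": 0,"fingers": 0},{"dx": -40,"dy": -240,"dz": 0,"rx": 0,"ry": 0,"rz": 0,"fingers": 0},{"dx": -40,"dy": -240,"dz": 0,"rx": 0,"ry": 0,"rz": 0,"fingers": 0}]}}

```text
time_s: 43.88
position: [0.4476, -0.002, 0.2022]
tcp_rot: [0.635, 0.772, 0.0, -0.0]
contact_force: [-0.3, -0.8, 0.7]
grip_width: 0.5
finger_force: 0.0
```

```bash
python3 -c "
from h import *
p,d=vision.read_camera('top');P=cloud('top',d)
H=P[:,:,2];m=(H>.062)&(H<.09)&(np.hypot(P[:,:,0]-.487,P[:,:,1]-.385)<.04); vv,uu=np.nonzero(m);print('grip',cv2.minAreaRect((plane('top',np.c_[uu,vv],.073)[:,:2]*1000).astype(np.float32)))
cv2.imwrite('pics/f.png',cv2.resize(p[205:265,95:165],(420,360),interpolation=2))
go(447,-4,200,9)"
```

```text
grip ((487.307861328125, 384.82342529296875), (12.863143920898438, 44.514469146728516), 4.857010364532471)
t 43.93 p [447.5  -1.9 202.2] psi 11.1 grip 42.7 F [0.  0.5 0.1] ff 0.0 | d [-0.5 -2.1 -2.2] r [-0.001 -0.    -0.037] j6 -0.35
```

View pics/f.png

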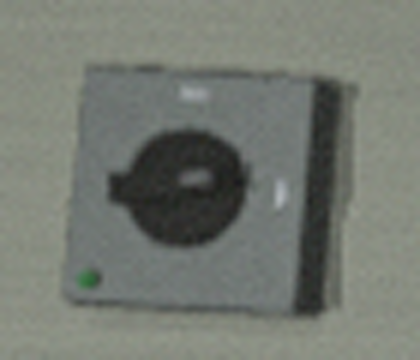

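The crop shows the bar now horizontal, pointing at the right-hand mark (280,195). It has turned about 84°, so the switch is on. Handing in.

```bash
python3 -c "
from station import order
print(order.close_job())"
```

```text
the job is handed in; nothing more can be done
None
```

I handed the job in at about 44 s: all four bayonet lamps look locked, the one wedge lamp on the bench is in the blue tray, and the switch is on, checked by camera; no judge's verdict was returned.

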